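# Hold a hot welded boss in the cooling air with tongs

### The job

The flanged boss on the fire brick has just been welded and is too hot to touch: pick up the spring tongs by their rubber sleeves, close the jaws on the boss's hub and lift it off the brick, never touching the boss with the gripper or arm. Carry it to the cooling-air nozzle and finish still holding it there in the tongs, upright, in front of the mouth and centred on it, about 6 cm from the mouth to the middle of the boss, with nothing touching the nozzle. Leave the plain sleeve and the other things on the bench where they are.

Things in the scene. Friction and masses are not known exactly. Their poses are not given: they have to be found in the camera images.
- tongs_grip (a point): Steel spring tongs lying on the table, 245 mm long, 24 tall, 0.14 kg: two arms side by side, hinged at the rear, sprung open, closing sideways. This point: midway between the black rubber sleeves (85 mm long), half-way up, 12 mm over the table. x: towards the jaws (95 mm ahead); y: across, closing direction; z up. Width over the sleeves here 64 mm open, 46 mm with the jaws on the boss
- tongs_jaws (a point): Middle of the space between the tongs' jaws, half-way up; axes as tongs_grip. Each jaw is a shallow upright V, 24 mm tall, 27 mm long along the tongs. Open: lips 54 mm apart, 76 mm over the outside; with the sleeves squeezed to 60 mm the lips are still about 46 mm apart and pass down over the hub
- tongs_left (a joint): Closing angle of the tongs' left arm (rad): 0 sprung open, about 0.085 with the jaws on the hub, 0.13 closed empty; the right arm mirrors it. At the sleeves' middle the spring pushes out with about 8 N a side open (enough to lift the tongs by, lightly squeezed) and 12 N with the jaws on the boss; about half of any further squeeze reaches the jaws
- boss_hub (a point): Hot welded boss of bare steel standing on the fire brick: a round flange 44 mm diameter, 6 mm thick at the bottom, and a tube hub of 30 mm outer diameter; 44 mm tall in all, about 0.15 kg. This point: on its axis, middle of the hub, 25 mm above its underside. z: up along the hub. Its flange tells it from the plain sleeve on the same brick; either may be on the left
- brick: pale fire brick lying flat, fixed, 114 (x) x 228 (y) x 32 (z) mm; origin at the centre of its underside; boss and sleeve stand on it, about 90 to 150 mm apart
- nozzle_mouth (a point): cooling-air nozzle: a round brass nozzle, 26 mm diameter, held level 160 mm above the table by a copper pipe on a grey magnetic base (62 x 50 x 55 mm, fixed). This point: centre of its mouth. The air blows along this frame's NEGATIVE x axis (out of the mouth); z up. The pipe post rises from the table 90 mm behind the mouth
- sleeve: plain straight steel sleeve (tube piece) standing on the fire brick beside the boss, 30 mm diameter, 44 mm tall, no flange; not to be moved; origin at the centre of its underside
- brush: wire brush with wooden handle, 230 x 22 x 33 mm, lying on the table; bystander; origin at the middle of its underside
- pliers: combination pliers lying flat, about 180 x 55 x 13 mm; bystander; origin at their pivot, on the table
- collar: steel shaft collar lying flat, 32 mm diameter, 12 mm tall; bystander; origin at the centre of its underside
- setup_block: steel setup block with holes, 50 x 75 x 25 mm; bystander; origin at the centre of its underside
- square: engineer's square lying flat, stock 18 x 100 x 16 mm, blade 130 mm; bystander; origin under the middle of the stock
- tin: round closed tin, 67 mm diameter, 46 mm tall; bystander; origin at the centre of its underside
Not all that is in view belongs to the job. What is shaped like the part that bears nozzle_mouth but blue or green is not meant.

How it is judged:
On the way, in this order (a step that is already met when the one before it is completed fails the run):
1. the tongs are gripped and lifted clear of the table, the boss still on the brick (contact force between the fingers and tongs above 2 N and height (world z) of tongs_grip above 0.03 m and height (world z) of boss_hub below 0.065 m), for 0.1 s.
2. the boss is lifted off the brick in the closed tongs (contact force between the fingers and tongs above 2 N and contact force between tongs and boss above 1 N and height (world z) of boss_hub above 0.085 m and distance between boss_hub and tongs_jaws below 0.03 m), for 0.2 s.
At the end, for the whole second after the job is handed in: Still held: gripper squeezing the tongs, jaws pressing the boss (over 1 N), at rest, hub middle 35 to 90 mm in front of the nozzle mouth and within 20 mm of its axis sideways and in height, boss within 0.3 rad of upright; nothing touches the nozzle, no finger or arm touches the boss (contact force between the fingers and tongs above 2 N and contact force between tongs and boss above 1 N and contact force between each of the fingers, the arm and boss below 0.3 N and distance between boss_hub and tongs_jaws below 0.03 m and x of boss_hub in the frame of nozzle_mouth between -0.09 and -0.035 m and y of boss_hub in the frame of nozzle_mouth between -0.02 and 0.02 m and z of boss_hub in the frame of nozzle_mouth between -0.02 and 0.02 m and angle between boss_hub's own z axis and vertical below 0.3 rad and linear speed of boss below 0.03 m/s and contact force between nozzle and anything else below 0.3 N); the arm keeps its last pose, push and grip.
It fails at once if gripper or arm touches the hot boss (contact force between any of the fingers, the arm and boss above 0.5 N).
It fails at once if the nozzle is knocked or leaned on (contact force between nozzle and anything else above 2 N).
It fails at once if the boss is dropped off the brick (height (world z) of boss_hub below 0.045 m).
It fails at once if a bystander is moved more than 20 mm or the sleeve is knocked over (distance of any of sleeve, brush, pliers, collar, setup_block, square, tin from where it was at the start of the episode above 0.02 m or angle between sleeve's own z axis and vertical above 0.5 rad).
It also fails if it takes over 51 s, if anything falls off the work surface, if the arm or the gripper's body presses on something with over 40 N, if the wrist force passes 120 N, or if a joint passes its speed limit or range.

### The arm

A 7-joint arm with a two-finger parallel gripper is mounted at the origin on the work surface. World frame = base frame: x ahead of the robot, y to its left, z up, the work surface at z = 0. Lengths are in m, angles in rad, forces in N, time in s.
With the tool pointing down it reaches from about 0.4 to 0.85 m from the base axis. Payload 10.4 kg.
Tool frame: the origin (TCP) lies between the finger pads; the fingertips stand 17 mm ahead of it and the grasp point (between the pads) lies 2 mm behind it; z points along the fingers, y is the direction in which the jaws open and shut (so a half turn about z gives the same grasp; the last joint's range is limited). The gripper opens to 85 mm and grips with 20 to 120 N. Pads are 22 mm wide; open, the fingers measure 114 mm over their backs; the gripper's body (76 mm by 85 mm) begins 54 mm behind the grasp point. The pads swing forward as they close: fully open they stand 13 mm farther back than shut.
Start: joints at [-1.141, 0.332, -0.065, 1.46, 0.022, 1.35, -0.088], TCP at [0.273, 0.562, 0.209] pointing down, gripper open.
Joint ranges: [-2.6, 2.6], [-0.5, 2.12], [-1.47, 1.34], [0.16, 2.42], [-1.27, 4.41], [0.06, 2.06], [-2.6, 2.6]. Speed limits (rad/s): [2.22, 2.22, 2.79, 2.79, 3.14, 3.14, 3.14].

### API

Orientations are given as a unit quaternion [x, y, z, w].
In Python, from workcell import manip gives the robot as it stands.
- The arm moves only by the tool jog_arm, never from a script. Its argument "steps" is one flat list of numbers, 5 for each row, row after row: the finger opening in m, from 0 to 0.0854, then the shift along the tool's x, y, z in m, then the turn about the tool's z in rad. In form: [gripper, x, y, z, twist, gripper, x, y, z, twist, ...]. A call has exactly 10 rows; each row is the pose to reach, as a shift and turn from the pose commanded when the call began, along the tool's axes at that moment; what a row does not reach only later rows make up. A row lasts 1/10 s, in which the tool goes at most 50 mm and 8.59 degrees, less where a joint would pass 70% of its speed; a pose out of reach is approached as far as the arm can. A call with a gripper value outside its range is refused whole. The fingers move at their own pace and stop on an object; "grip_force" is the grip in N (left out, the last holds). Time passes only in rows, so rows that repeat a pose let the fingers close, or fill a call up. It gives the time, the measured TCP pose, the force and the opening at its end, in the units of the state.
- manip.get_obs(): the state, without advancing time (a new reading comes with each control period).
- manip.camera(name): name is "side" or "top" or "wrist"; returns (picture, depth): 400x640x3 uint8, red, green, blue; 400x640 float32, m along the optical axis (not along the pixel's ray), 0 where there is no reading.
- manip.calibration(name): a dict with "mtx" (3x3 intrinsics, pixels), "world_to_cam" (4x4, takes a point from world to camera coordinates). Camera axes: x right, y down, z forward; pixel columns grow to the right and rows downward; lengths in m; the calibration is good to about 2 mm. A picture is of the moment at which its call begins: read the wrist's pose just before it. calibration takes no time and is no camera call; for the wrist camera it gives the pose at the moment of the call.
- manip.hand_in(): hands the job in, once; it reports no verdict.
The state is a dict: "clock": time; "joint_pos": joint angles; "joint_velocities": joint speeds; "tau": joint torques, N m; "position": TCP position; "ee_rot": TCP orientation; "ft_force": force on the tool from outside, world axes, zero at the start; "torque": the same for the moment, N m; "grip_width": opening from 0.0 (shut) to 1.0 (fully open).
Only numpy, scipy, OpenCV 4.12 (cv2) and the standard library are available. Lean on these libraries where they do the work, as an engineer would, in place of code of your own. Each camera call takes 0.05 s, during which the arm holds its last target.

## Working session

There is one attempt and no reset: what is moved stays moved. The work goes in short steps, Python scripts to look and compute and a tool call to move; the robot and the scene stay as the last step left them, time stands still between calls to the robot, and variables do not carry over. Pictures are saved under pics/ and viewed, and the job is handed in when it is done.

Besides the shell and the picture viewer there is one more tool, called after "Emit:" as a command line: name --argument value ..., lists and objects as JSON in quotes. jog_arm: Moves the arm, as the interface text tells. Its arguments: {"type":"object","properties":{"steps":{"type":"array"},"grip_force":{"type":"number"}},"required":["steps"]}

```bash
mkdir -p pics; ls
cat > h.py <<'E'
import numpy as np, cv2
from workcell import manip
def snap(n,f):
    K=manip.calibration(n); im,d=manip.camera(n)
    cv2.imwrite('pics/%s.png'%f,im[:,:,::-1]); np.savez('pics/%s.npz'%f,im=im,d=d,K=K['mtx'],T=K['world_to_cam'])
    return im,d,K
def load(f):
    z=np.load('pics/%s.npz'%f); return z['im'],z['d'],z['K'],z['T']
def cloud(f):
    im,d,K,T=load(f); v,u=np.mgrid[:400,:640]
    p=np.stack([(u-K[0,2])/K[0,0]*d,(v-K[1,2])/K[1,1]*d,d],-1)
    Ti=np.linalg.inv(T); return p@Ti[:3,:3].T+Ti[:3,3], im, d
E
python3 - <<'E'
from h import *
for n in ['top','side']: snap(n,n+'0')
o=manip.get_obs(); print({k:np.round(v,3) for k,v in o.items()})
E
```

```text
pics
{'clock': np.float64(0.1), 'joint_pos': array([-1.141,  0.333, -0.065,  1.461,  0.022,  1.35 , -0.088]), 'joint_velocities': array([ 0.002, -0.001,  0.001, -0.002,  0.   , -0.001,  0.001]), 'tau': array([ 1.0000e-03, -6.2674e+01,  4.9000e-02, -3.9243e+01,  1.6000e-02,
        7.0000e-03, -0.0000e+00]), 'position': array([0.273, 0.562, 0.208]), 'ee_rot': array([ 0.224,  0.974, -0.001, -0.   ]), 'ft_force': array([-0.314, -0.198, -0.687]), 'torque': array([-0.068,  0.017,  0.02 ]), 'grip_width': np.float64(1.005)}
```

View pics/top0.png

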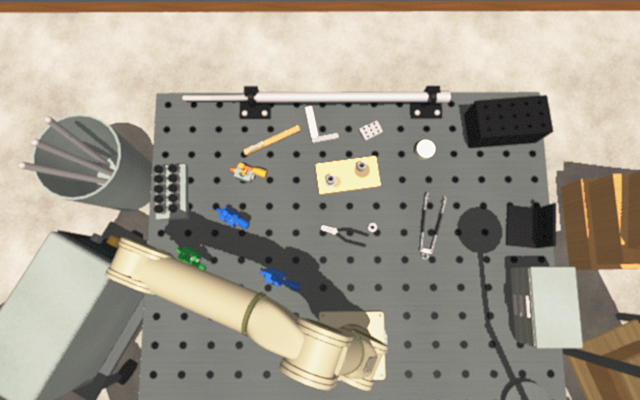

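View pics/side0.png

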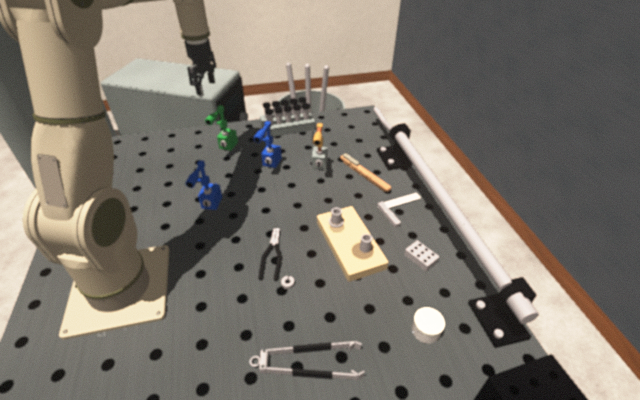

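The top view shows the robot base at (352,345) and the tongs at (432,225) with jaws up-image (+x). The brick is at (348,174) with two parts on it, and the brass nozzle on its grey base is at (245,172). The blue and green lookalikes are at the lower left. Next I'll enlarge and measure.

Run:
```python
from h import *
P,im,d=cloud('top0')
def crop(im,u0,v0,w,h,s,f): cv2.imwrite('pics/%s.png'%f,cv2.resize(im[v0:v0+h,u0:u0+w,::-1],None,fx=s,fy=s,interpolation=cv2.INTER_CUBIC))
a=im[145:205,305:395]; b=im[145:205,215:305]; 
cv2.imwrite('pics/c1.png',cv2.resize(np.vstack([a,b])[:,:,::-1],None,fx=5,fy=5,interpolation=cv2.INTER_CUBIC))
S=cloud('side0'); crop(S[1],300,110,110,170,3.5,'c2')
crop(S[1],240,330,130,60,6,'c3')
for n,(u,v) in dict(t=(330,180),t2=(362,168),bolt=(428,252),sl=(425,215),sr=(440,215),tipl=(426,197),tipr=(443,199),tin=(426,149),noz=(262,171),nb=(240,178),tab=(400,300)).items():
    print(n,np.round(P[v,u],3))
m=(P[...,2]>.025)&(P[...,2]<.04)&(im[...,0]>200)&(im[...,2]<200)
ys,xs=np.nonzero(m); print(xs.min(),xs.max(),ys.min(),ys.max(),P[m].mean(0))
r=cv2.minAreaRect((P[m][:,:2]*1000).astype(np.float32)); print(r)
for f in ['top0','side0']:
    Q,_,_=cloud(f)
    for lo,hi in [(.05,.07),(.072,.09)]:
        for yr in [(-.06,.0),(0.0,.09)]:
            m=(Q[...,2]>lo)&(Q[...,2]<hi)&(Q[...,0]>.5)&(Q[...,0]<.72)&(Q[...,1]>yr[0])&(Q[...,1]<yr[1])
            if m.sum(): print(f,lo,yr,m.sum(),Q[m].min(0).round(3),Q[m].max(0).round(3))
```

```text
t [0.589 0.071 0.045]
t2 [ 0.627 -0.044  0.077]
bolt [ 0.327 -0.283  0.024]
sl [ 0.464 -0.282  0.005]
sr [ 0.462 -0.333  0.022]
tipl [ 0.53  -0.285  0.02 ]
tipr [ 0.526 -0.353 -0.001]
tin [ 0.705 -0.285  0.05 ]
noz [0.594 0.305 0.172]
nb [0.6   0.404 0.036]
tab [ 0.155 -0.181 -0.006]
112 444 110 330 [0.62452822 0.05344516 0.03196112]
((534.2833251953125, 217.8519287109375), (1122.4046630859375, 836.0007934570312), 78.89523315429688)
top0 0.05 (-0.06, 0.0) 18 [ 0.626 -0.053  0.053] [ 0.654 -0.027  0.069]
top0 0.05 (0.0, 0.09) 16 [0.578 0.061 0.051] [0.604 0.086 0.07 ]
top0 0.072 (-0.06, 0.0) 25 [ 0.627 -0.054  0.072] [ 0.656 -0.026  0.085]
top0 0.072 (0.0, 0.09) 24 [0.579 0.061 0.072] [0.605 0.086 0.081]
side0 0.05 (-0.06, 0.0) 91 [ 0.623 -0.059  0.05 ] [ 0.651 -0.029  0.07 ]
side0 0.05 (0.0, 0.09) 74 [0.575 0.055 0.05 ] [0.6   0.085 0.07 ]
side0 0.072 (-0.06, 0.0) 50 [ 0.623 -0.059  0.072] [ 0.652 -0.028  0.077]
side0 0.072 (0.0, 0.09) 37 [0.574 0.056 0.072] [0.601 0.085 0.078]
```

View pics/c1.png

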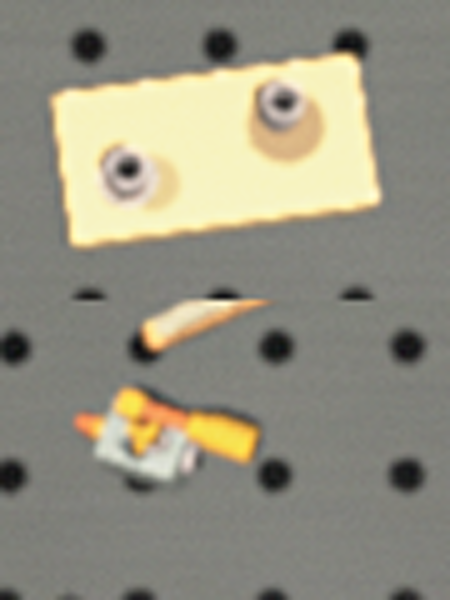

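View pics/c2.png

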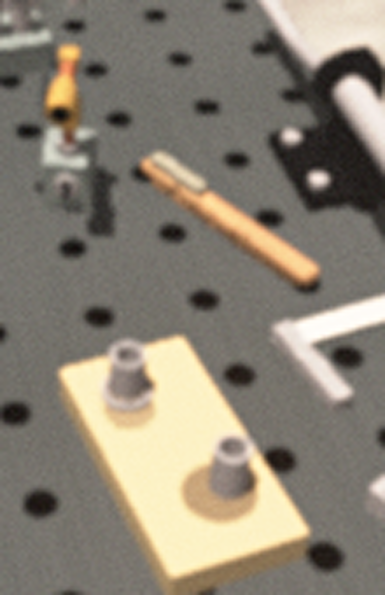

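View pics/c3.png

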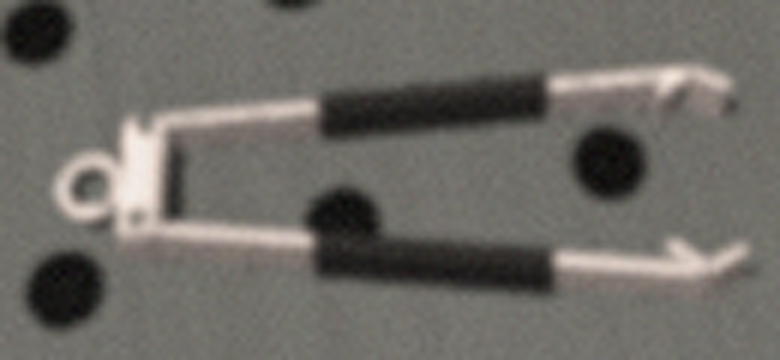

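The part at the left/far end of the brick, about (0.590, 0.072), has a wide light base ring at c2 (125,400), so it is the flanged boss. The other one shows only a brown stain. The nozzle mouth is the dark hole at c2 (62,115), facing roughly -y. I'll check the wrist view and refine the tongs.

Run:
```python
from h import *
snap('wrist','w0')
K=manip.calibration('wrist'); T=np.linalg.inv(K['world_to_cam']); print(T.round(3),K['mtx'].round(1))
S,im,d=cloud('side0')
# sleeves: dark
def s2w(f,u,v,z):
    _,_,K,T=load(f); Ti=np.linalg.inv(T); r=Ti[:3,:3]@np.array([(u-K[0,2])/K[0,0],(v-K[1,2])/K[1,1],1]); c=Ti[:3,3]; return c+r*(z-c[2])/r[2]
# c3 crop coords /6 + (240,330): sleeve top edges centre line z~.024
for n,(a,b) in dict(Lr=(322,100),Lf=(545,85),Rr=(318,245),Rf=(552,265)).items():
    print(n,s2w('side0',240+a/6,330+b/6,.024).round(4))
```

```text
[[ 0.437  0.853  0.287  0.2  ]
 [ 0.9   -0.413 -0.141  0.598]
 [-0.002  0.32  -0.947  0.372]
 [ 0.     0.     0.     1.   ]] [[309.3   0.  320.2]
 [  0.  309.3 199. ]
 [  0.    0.    1. ]]
Lr [ 0.3993 -0.2653  0.024 ]
Lf [ 0.4799 -0.2785  0.024 ]
Rr [ 0.388  -0.3167  0.024 ]
Rf [ 0.4654 -0.342   0.024 ]
```

View pics/w0.png

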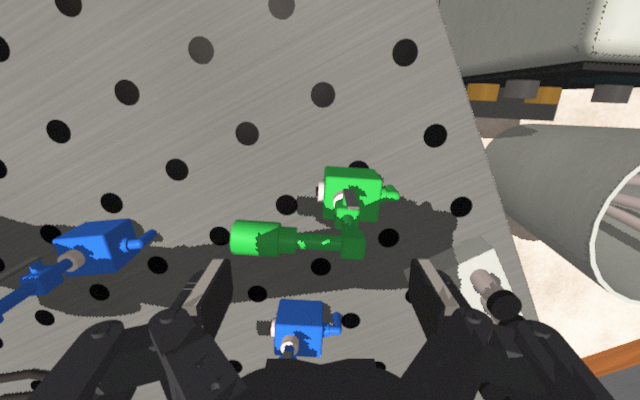

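Emit:
jog_arm --steps '[0.085,0,0,-0.05,0,0.085,0,0,-0.1,0,0.085,-0.035,-0.03,-0.115,-0.05,0.085,-0.07,-0.06,-0.13,-0.1,0.085,-0.105,-0.09,-0.145,-0.15,0.085,-0.14,-0.12,-0.16,-0.2,0.085,-0.175,-0.15,-0.175,-0.25,0.085,-0.21,-0.18,-0.19,-0.3,0.085,-0.245,-0.21,-0.19,-0.35,0.085,-0.28,-0.24,-0.19,-0.45]'

```text
clock: 1.15
position: [0.4207, 0.2218, 0.3993]
ee_rot: [0.0, 1.0, 0.0, 0.0]
ft_force: [0.9, -0.5, -0.5]
grip_width: 0.995
```

Run:
```python
from h import *
snap('wrist','w1')
o=manip.get_obs(); print({k:np.round(v,3) for k,v in o.items()})
```

```text
{'clock': np.float64(1.2), 'joint_pos': array([-0.76 , -0.042,  0.188,  1.491,  0.01 ,  1.69 ,  1.001]), 'joint_velocities': array([-0.027,  0.013, -0.027, -0.02 ,  0.004,  0.002, -0.376]), 'tau': array([-18.183, -26.9  , -20.755, -39.222,  -3.935,  -0.752,  -3.996]), 'position': array([0.424, 0.214, 0.4  ]), 'ee_rot': array([-0.001,  1.   , -0.001,  0.001]), 'ft_force': array([ 3.935, -6.888,  0.578]), 'torque': array([-0.407, -0.243, -0.046]), 'grip_width': np.float64(0.998)}
```

View pics/w1.png

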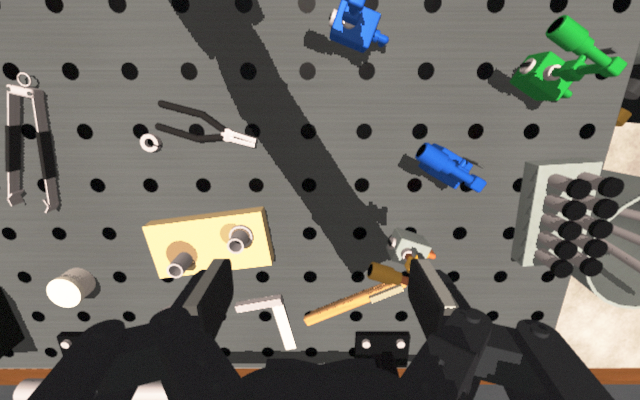

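The wrist view shows the boss, with its flange ring, at (240,238) and the sleeve at (180,263). The nozzle's brass end is at (385,272), pointing left (-y), and the tongs are at (30,140). I'll measure all of them from this depth image.

Run:
```python
from h import *
for f in ['w1','top0','side0']:
    P,im,d=cloud(f)
    print(f)
    g=lambda lo,hi:(np.all(P>lo,-1)&np.all(P<hi,-1)&(d>0))
    for nm,x0,x1,y0,y1 in [('boss',.55,.63,.03,.115),('sleeve',.6,.68,-.085,0)]:
        for lo,hi in [(.036,.044),(.055,.073),(.073,.08)]:
            m=g([x0,y0,lo],[x1,y1,hi]); 
            if m.sum()>5: print(nm,lo,m.sum(),P[m].min(0).round(3),P[m].max(0).round(3),cv2.minEnclosingCircle((P[m][:,:2]*1000).astype(np.float32)))
    m=g([.5,.22,.135],[.72,.42,.19])&(im[...,0].astype(int)>im[...,2]+40)
    q=P[m]; print('noz',m.sum(),q.min(0).round(3),q.max(0).round(3))
    print(cv2.minAreaRect((q[:,:2]*1000).astype(np.float32)))
    np.save('pics/noz_%s.npy'%f,q)
    m=g([.5,.22,.04],[.72,.45,.075]); q=P[m]; print('base',m.sum(),cv2.minAreaRect((q[:,:2]*1000).astype(np.float32)) if m.sum()>4 else '')
    m=g([.3,-.4,.008],[.56,-.2,.04]); q=P[m]; r=cv2.minAreaRect((q[:,:2]*1000).astype(np.float32)); print('tongs',m.sum(),r,q[:,2].max())
    m&=(im.max(-1)<70);q=P[m]; print('sleeves',m.sum(),cv2.minAreaRect((q[:,:2]*1000).astype(np.float32)), q.mean(0))
    m=g([.5,-.15,.025],[.7,.2,.04])&(im[...,0]>180);q=P[m]; print('brick',m.sum(),cv2.minAreaRect((q[:,:2]*1000).astype(np.float32)),np.median(q[:,2]))
im=load('w1')[0]
cv2.imwrite('pics/c4.png',np.hstack([cv2.resize(im[200:300,140:280,::-1],None,fx=2.8,fy=4,interpolation=cv2.INTER_CUBIC),cv2.resize(im[220:320,340:440,::-1],None,fx=4,fy=4,interpolation=cv2.INTER_CUBIC)]))
```

```text
w1
boss 0.036 181 [0.569 0.05  0.036] [0.61  0.094 0.044] ((590.0225830078125, 72.57469940185547), 22.40582847595215)
boss 0.055 147 [0.575 0.061 0.055] [0.602 0.088 0.073] ((589.7703247070312, 73.3311767578125), 14.93613338470459)
boss 0.073 120 [0.576 0.058 0.073] [0.606 0.087 0.079] ((591.509033203125, 72.50284576416016), 15.968427658081055)
sleeve 0.036 41 [ 0.625 -0.05   0.036] [ 0.65  -0.026  0.044] ((639.1633911132812, -39.387481689453125), 14.839982032775879)
sleeve 0.055 182 [ 0.625 -0.053  0.055] [ 0.652 -0.025  0.073] ((638.9219360351562, -39.535888671875), 14.738788604736328)
sleeve 0.073 117 [ 0.625 -0.056  0.073] [ 0.655 -0.026  0.078] ((640.25439453125, -41.19040298461914), 15.538115501403809)
noz 570 [0.575 0.293 0.151] [0.61  0.354 0.174]
((594.8659057617188, 324.27410888671875), (60.18070983886719, 24.085102081298828), 70.47684478759766)
base 705 ((616.8659057617188, 386.561279296875), (70.46261596679688, 49.800201416015625), 71.9335708618164)
tongs 2787 ((425.16876220703125, -288.905517578125), (77.8980484008789, 243.5208282470703), 73.99481201171875) 0.02738310201
[... 2367 characters left out ...]
0761719), 15.834656715393066)
noz 125 [0.574 0.29  0.141] [0.623 0.383 0.173]
((600.4645385742188, 337.2266845703125), (96.2849349975586, 25.765682220458984), 71.28595733642578)
base 191 ((616.1092529296875, 383.5579833984375), (72.16203308105469, 50.102115631103516), 71.64207458496094)
tongs 1176 ((421.75146484375, -292.3553161621094), (74.776123046875, 244.17535400390625), 74.90946197509766) 0.027651122074976664
sleeves 431 ((432.4331359863281, -299.361572265625), (69.4625015258789, 80.0686264038086), 77.13972473144531) [ 0.43172451 -0.30168477  0.01903128]
brick 2226 ((611.9607543945312, 5.6462554931640625), (114.57581329345703, 229.79217529296875), 7.373804092407227) 0.030509322460871735
```

View pics/c4.png

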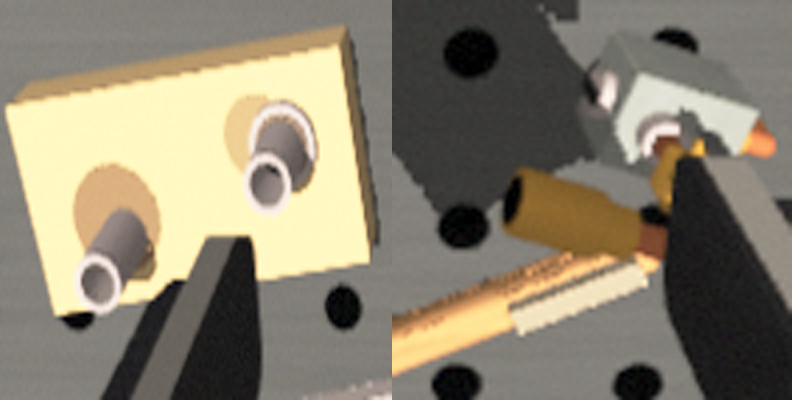

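The boss (flange radius 22 mm) is confirmed at (0.590, 0.0725). The nozzle mouth is at about (0.5855, 0.295, 0.16), blowing along (-0.335, -0.942). The tongs are at about (0.434, -0.298) with heading about -0.23, so I'll move above them.

Emit:
jog_arm --steps '[0.085,-0.002,-0.03,0.0,0.02,0.085,-0.003,-0.077,0.015,0.04,0.085,-0.004,-0.124,0.03,0.07,0.085,-0.005,-0.171,0.045,0.1,0.085,-0.006,-0.218,0.06,0.13,0.085,-0.007,-0.265,0.075,0.15,0.085,-0.008,-0.312,0.09,0.17,0.085,-0.009,-0.359,0.105,0.19,0.085,-0.01,-0.406,0.12,0.21,0.085,-0.012,-0.452,0.135,0.23]'

```text
clock: 2.2
position: [0.4305, -0.2301, 0.2635]
ee_rot: [0.117, 0.993, 0.0, 0.0]
ft_force: [0.9, 0.8, -0.7]
grip_width: 0.994
```

Emit:
jog_arm --steps '[0.085,0,-0.02,0.0,0,0.085,0,-0.04,0.0,0,0.085,0,-0.06,0,0,0.085,0,-0.07,0,0,0.085,0,-0.07,0,0,0.085,0,-0.07,0,0,0.085,0,-0.07,0,0,0.085,0,-0.07,0,0,0.085,0,-0.07,0,0,0.085,0,-0.07,0,0]'

```text
clock: 3.2
position: [0.4149, -0.2961, 0.2639]
ee_rot: [0.116, 0.993, 0.0, 0.0]
ft_force: [-0.3, -0.0, 0.6]
grip_width: 0.992
```

Run:
```python
from h import *
o=manip.get_obs(); print({k:np.round(v,4) for k,v in o.items() if k in('position','ee_rot','joint_pos','clock')})
snap('wrist','w2')
```

```text
{'clock': np.float64(3.2), 'joint_pos': array([-0.3014,  0.0292,  0.8632,  1.7111, -0.0227,  1.4115,  1.9036]), 'position': array([ 0.4149, -0.2961,  0.2639]), 'ee_rot': array([1.159e-01, 9.933e-01, 1.000e-04, 1.000e-04])}
```

View pics/w2.png

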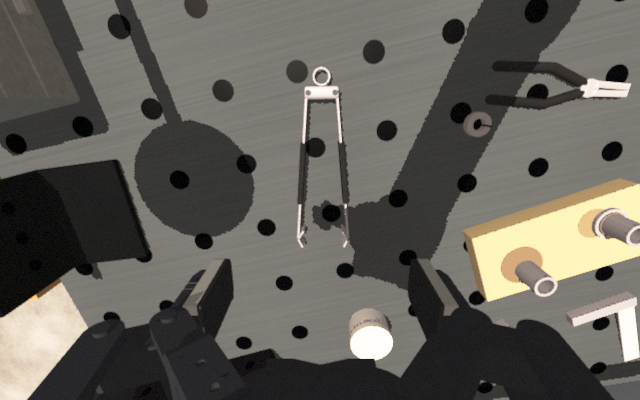

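The tongs lie along column 322 in the wrist view, with the ring at (321,76) and the jaws at (323,240), almost aligned with the tool. I'll compute the exact offset now.

Run:
```python
from h import *
P,im,d=cloud('w2')
o=manip.get_obs(); h=-np.arctan2(2*.1159*.9933,-(2*.1159**2-1))
print('heading',h)
m=np.all(P>[.3,-.4,.008],-1)&np.all(P<[.56,-.2,.04],-1)
q=P[m]; c=np.array([.434,-.298])
for psi in (-.24,):
    for it in range(4):
        e=np.array([np.cos(psi),np.sin(psi)]); n=np.array([-e[1],e[0]])
        s=(q[:,:2]-c)@e; t=(q[:,:2]-c)@n
        # mid of outer edges per station
        S=np.arange(-.1,.1,.01); M=[]
        for a in S:
            k=abs(s-a)<.005; M.append((t[k].max()+t[k].min())/2)
        p=np.polyfit(S,M,1); psi+=p[0]; c=c+n*p[1]; 
    e=np.array([np.cos(psi),np.sin(psi)]); n=np.array([-e[1],e[0]])
    s=(q[:,:2]-c)@e; t=(q[:,:2]-c)@n
    print('psi',psi,'c',c,'extent s',s.min(),s.max())
    dark=im[m].max(-1)<75
    print('dark s',np.percentile(s[dark],[1,5,50,95,99]))
    for a in np.arange(-.13,.12,.01):
        k=abs(s-a)<.005
        if k.sum(): print(round(a,3),t[k].min().round(4),t[k].max().round(4),dark[k].mean().round(2),q[k,2].max().round(3))
```

```text
heading -0.23233093925651083
psi -0.21939983613985092 c [ 0.43403737 -0.29785706] extent s -0.13376911316772142 0.10997536210868966
dark s [-0.04095545 -0.03807339 -0.002494    0.0366878   0.0405823 ]
-0.13 -0.0104 0.0108 0.0 0.014
-0.12 -0.0105 0.0108 0.04 0.015
-0.11 -0.0219 0.0217 0.0 0.026
-0.1 -0.0221 0.0219 0.01 0.026
-0.09 -0.0211 0.0218 0.0 0.023
-0.08 -0.0226 0.022 0.0 0.023
-0.07 -0.0228 0.0233 0.0 0.024
-0.06 -0.0245 0.0234 0.0 0.023
-0.05 -0.0248 0.0248 0.0 0.023
-0.04 -0.0277 0.0288 0.73 0.025
-0.03 -0.0293 0.0289 0.99 0.025
-0.02 -0.0296 0.0303 1.0 0.025
-0.01 -0.0313 0.0303 0.99 0.025
-0.0 -0.0315 0.0319 1.0 0.026
0.01 -0.0319 0.032 1.0 0.025
0.02 -0.0336 0.0337 0.99 0.025
0.03 -0.0339 0.0337 1.0 0.026
0.04 -0.0344 0.0353 0.72 0.025
0.05 -0.0334 0.0328 0.0 0.023
0.06 -0.0337 0.0343 0.0 0.023
0.07 -0.0355 0.0345 0.0 0.023
0.08 -0.0358 0.036 0.0 0.024
0.09 -0.0361 0.0362 0.0 0.025
0.1 -0.0376 0.0364 0.0 0.025
0.11 -0.0321 0.0318 0.0 0.025
```

Emit:
jog_arm --steps '[0.085,-0.01,0.0013,0.03,-0.006,0.085,-0.019,0.0026,0.06,-0.013,0.085,-0.019,0.0026,0.09,-0.013,0.085,-0.019,0.0026,0.12,-0.013,0.085,-0.019,0.0026,0.15,-0.013,0.085,-0.019,0.0026,0.17,-0.013,0.085,-0.019,0.0026,0.19,-0.013,0.085,-0.019,0.0026,0.2,-0.013,0.085,-0.019,0.0026,0.2,-0.013,0.085,-0.019,0.0026,0.2,-0.013]'

```text
clock: 4.25
position: [0.4342, -0.2986, 0.0646]
ee_rot: [0.11, 0.994, -0.0, 0.0]
ft_force: [-0.1, -0.3, 0.4]
grip_width: 0.999
```

Run:
```python
from h import *
o=manip.get_obs(); print({k:np.round(v,4) for k,v in o.items() if k in('position','ee_rot','joint_pos','clock')})
snap('wrist','w3')
```

```text
{'clock': np.float64(4.25), 'joint_pos': array([-0.1888,  0.323 ,  0.82  ,  1.9207, -0.277 ,  1.0133,  2.1047]), 'position': array([ 0.4342, -0.2986,  0.0646]), 'ee_rot': array([ 1.097e-01,  9.940e-01, -1.000e-04,  3.000e-04])}
```

View pics/w3.png

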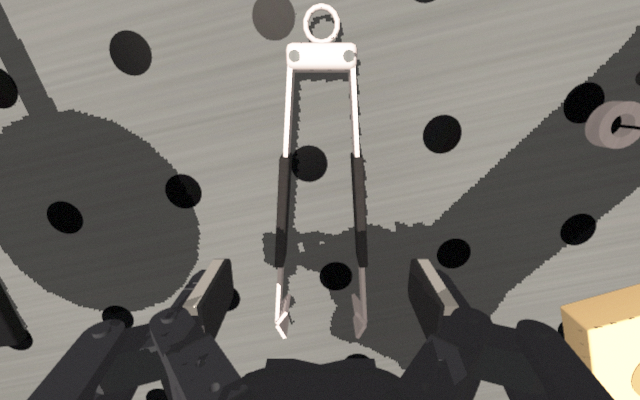

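Emit:
jog_arm --steps '[0.085,0,0,0.012,0,0.085,0,0,0.024,0,0.085,0,0,0.035,0,0.085,0,0,0.042,0,0.085,0,0,0.046,0,0.085,0,0,0.0485,0,0.085,0,0,0.0485,0,0.085,0,0,0.0485,0,0.085,0,0,0.0485,0,0.085,0,0,0.0485,0]' --grip_force 20

```text
clock: 5.3
position: [0.4341, -0.2983, 0.0156]
ee_rot: [0.11, 0.994, 0.0, 0.0]
ft_force: [-0.1, -1.0, 0.5]
grip_width: 0.995
```

Emit:
jog_arm --steps '[0.075,0,0,0,0,0.067,0,0,0,0,0.063,0,0,0,0,0.061,0,0,0,0,0.06,0,0,0,0,0.059,0,0,0,0,0.059,0,0,0,0,0.059,0,0,0,0,0.059,0,0,0,0,0.059,0,0,0,0]' --grip_force 20

```text
clock: 6.3
position: [0.4339, -0.2983, 0.0154]
ee_rot: [0.11, 0.994, 0.0, 0.0]
ft_force: [-0.2, 0.4, -0.0]
grip_width: 0.693
```

Run:
```python
from h import *
o=manip.get_obs(); print({k:np.round(v,4) for k,v in o.items() if k in('position','ee_rot','joint_pos','clock','ft_force','grip_width')})
snap('wrist','w4')
```

```text
{'clock': np.float64(6.3), 'joint_pos': array([-0.142 ,  0.4038,  0.7749,  1.9546, -0.3525,  0.9215,  2.1609]), 'position': array([ 0.4339, -0.2983,  0.0154]), 'ee_rot': array([0.1097, 0.994 , 0.    , 0.    ]), 'ft_force': array([-0.1766,  0.3985, -0.0389]), 'grip_width': np.float64(0.6927)}
```

View pics/w4.png

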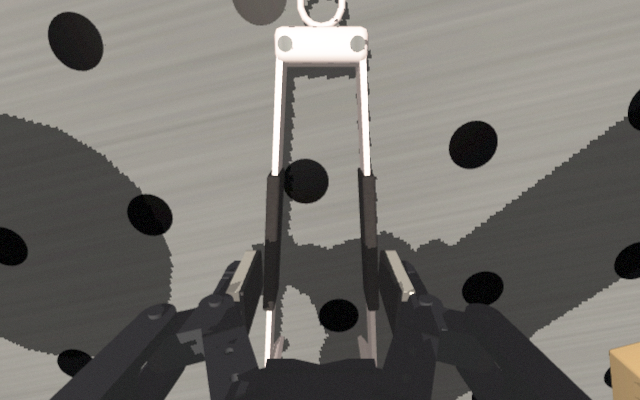

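The pads now stand against the sleeves at an opening of 59 mm. I'll lift gently and check.

Emit:
jog_arm --steps '[0.059,0,0,-0.003,0,0.059,0,0,-0.008,0,0.059,0,0,-0.016,0,0.059,0,0,-0.026,0,0.059,0,0,-0.036,0,0.059,0,0,-0.046,0,0.059,0,0,-0.055,0,0.059,0,0,-0.06,0,0.059,0,0,-0.06,0,0.059,0,0,-0.06,0]'

```text
clock: 7.35
position: [0.4338, -0.2981, 0.0752]
ee_rot: [0.11, 0.994, 0.0, -0.0]
ft_force: [-0.4, 0.3, -0.1]
grip_width: 0.689
```

Run:
```python
from h import *
o=manip.get_obs(); print({k:np.round(v,4) for k,v in o.items() if k in('position','ee_rot','joint_pos','clock','ft_force','grip_width')})
snap('wrist','w5'); snap('side','s5')
im=load('s5')[0]; cv2.imwrite('pics/c5.png',cv2.resize(im[250:400,200:440,::-1],None,fx=3.3,fy=3.3,interpolation=cv2.INTER_CUBIC))
```

```text
{'clock': np.float64(7.35), 'joint_pos': array([-0.2001,  0.3057,  0.8298,  1.9127, -0.2615,  1.0345,  2.0931]), 'position': array([ 0.4338, -0.2981,  0.0752]), 'ee_rot': array([ 1.096e-01,  9.940e-01,  1.000e-04, -1.000e-04]), 'ft_force': array([-0.4366,  0.2964, -0.0606]), 'grip_width': np.float64(0.6889)}
```

View pics/w5.png

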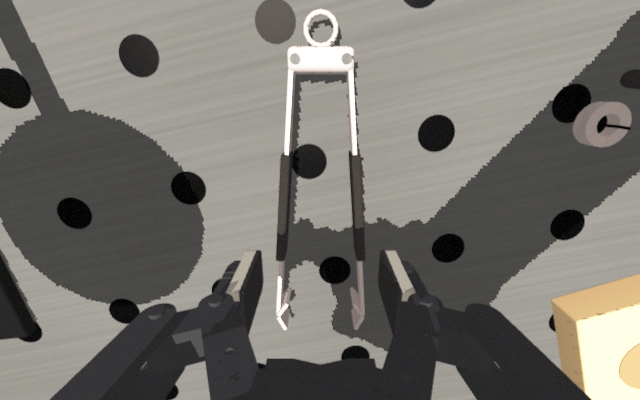

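View pics/c5.png

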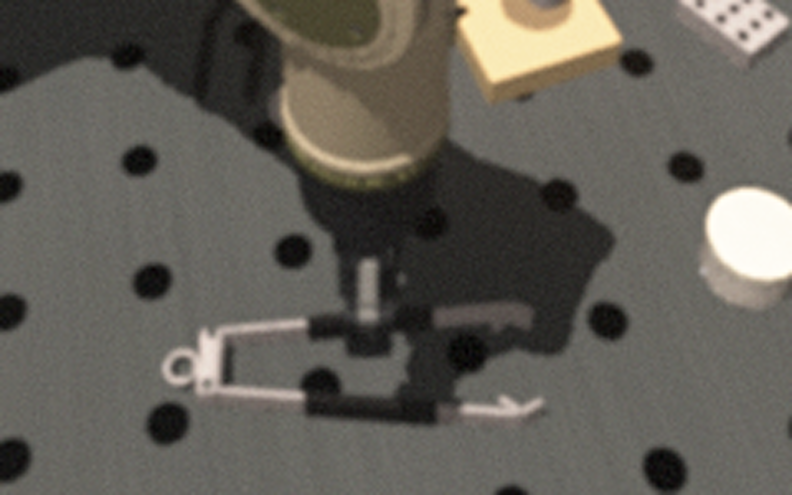

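The tongs stayed on the table: in w5 they look the same size as before the grip. I'll measure the true pad gap from depth before closing further.

Run:
```python
from h import *
for f,z in [('w3',.0646),('w4',.0154),('w5',.0752)]:
    P,im,d=cloud(f)
    h=-.2194; e=np.array([np.cos(h),np.sin(h)]); n=np.array([-e[1],e[0]])
    r=P[...,:2]-np.array([.434,-.298]); s=r@e; t=r@n; zz=P[...,2]-z
    # pads: points within s +-12mm
    m=(abs(s)<.014)&(zz>-.03)&(zz<.03)&(abs(t)<.08)&(d>0)
    # rows near pads
    for lo in np.arange(-.02,.03,.005):
        k=m&(zz>lo)&(zz<lo+.005)
        L=t[k&(t<0)]; R=t[k&(t>0)]
        print(f,round(lo,3),len(L),len(R), L.max().round(4) if len(L) else '', R.min().round(4) if len(R) else '')
    q=P[(abs(s)<.13)&(abs(t)<.045)&(P[...,2]>.01)&(P[...,2]<.06)&(zz<-.02)]
    if len(q): print('tongs top z',np.percentile(q[:,2],[50,95]).round(4))
```

```text
w3 -0.02 0 0  
w3 -0.015 0 0  
w3 -0.01 0 0  
w3 -0.005 0 0  
w3 0.0 0 0  
w3 0.005 0 0  
w3 0.01 0 0  
w3 0.015 0 0  
w3 0.02 0 0  
w3 0.025 0 0  
tongs top z [0.0223 0.0242]
w4 -0.02 4147 4240 -0.0004 0.0002
w4 -0.015 253 168 -0.0004 0.0002
w4 -0.01 33 35 -0.0237 0.0238
w4 -0.005 37 39 -0.0236 0.0239
w4 0.0 42 44 -0.0236 0.024
w4 0.005 564 560 -0.0236 0.024
w4 0.01 0 0  
w4 0.015 0 0  
w4 0.02 0 0  
w4 0.025 43 49 -0.0294 0.0291
w5 -0.02 0 0  
w5 -0.015 0 0  
w5 -0.01 0 0  
w5 -0.005 0 0  
w5 0.0 0 0  
w5 0.005 0 0  
w5 0.01 0 0  
w5 0.015 0 0  
w5 0.02 0 0  
w5 0.025 47 49 -0.0292 0.0293
tongs top z [0.0223 0.0242]
```

Run:
```python
from h import *
for f,z in [('w3',.0646),('w4',.0154),('w5',.0752)]:
    P,im,d=cloud(f)
    h=-.2194; e=np.array([np.cos(h),np.sin(h)]); n=np.array([-e[1],e[0]])
    r=P[...,:2]-np.array([.434,-.298]); s=r@e; t=r@n; zz=P[...,2]-z
    for (u,v) in [(250,255),(245,275),(255,270),(240,300),(258,256),(262,265),(400,275),(385,255),(392,285),(215,275),(225,265)]:
        print(f,u,v,im[v,u],s[v,u].round(4),t[v,u].round(4),zz[v,u].round(4))
im=load('w4')[0]; cv2.imwrite('pics/c6.png',cv2.resize(im[230:330,210:430,::-1],None,fx=3.6,fy=3.6,interpolation=cv2.INTER_CUBIC))
```

```text
w3 250 255 [163 158 151] 0.0445 -0.0589 -0.0644
w3 245 275 [163 158 148] 0.0637 -0.0646 -0.0646
w3 255 270 [164 158 152] 0.059 -0.0558 -0.0647
w3 240 300 [127 124 120] 0.0899 -0.0713 -0.0658
w3 258 256 [164 159 152] 0.0454 -0.0523 -0.0644
w3 262 265 [162 159 152] 0.0543 -0.0496 -0.0651
w3 400 275 [68 64 66] 0.0641 0.0676 -0.0655
w3 385 255 [73 70 67] 0.0446 0.0534 -0.0649
w3 392 285 [69 70 64] 0.0748 0.0618 -0.0666
w3 215 275 [63 60 59] -0.0104 -0.0443 0.0519
w3 225 265 [32 32 30] -0.0101 -0.0427 0.0434
w4 250 255 [176 169 157] -0.0114 -0.0329 0.0359
w4 245 275 [153 147 135] -0.0112 -0.0314 0.0525
w4 255 270 [39 38 37] -0.0073 -0.0296 0.0423
w4 240 300 [44 45 44] -0.0068 -0.0312 0.0631
w4 258 256 [36 34 34] -0.01 -0.0296 0.0345
w4 262 265 [57 57 52] -0.0007 -0.0296 0.0268
w4 400 275 [177 169 158] -0.0107 0.0332 0.0516
w4 385 255 [49 47 45] -0.0109 0.0302 0.035
w4 392 285 [34 31 33] -0.0077 0.0295 0.0544
w4 215 275 [162 157 151] 0.0328 -0.071 -0.0167
w4 225 265 [162 162 152] 0.0243 -0.063 -0.0152
w5 250 255 [179 171 160] -0.0108 -0.0331 0.0348
w5 245 275 [157 151 139] -0.0106 -0.0316 0.0515
w5 255 270 [37 35 34] -0.0082 -0.0291 0.0437
w5 240 300 [44 43 44] -0.0071 -0.031 0.0635
w5 258 256 [35 33 32] -0.0097 -0.0296 0.0338
w5 262 265 [109 106 102] -0.0008 -0.0294 0.027
w5 400 275 [181 174 161] -0.0117 0.0329 0.0532
w5 385 255 [50 50 48] -0.0109 0.0304 0.0349
w5 392 285 [37 36 37] -0.0076 0.0297 0.0542
w5 215 275 [164 161 151] -0.0822 0.0 0.1642
w5 225 265 [167 164 157] 0.0596 -0.0838 -0.0748
```

View pics/c6.png

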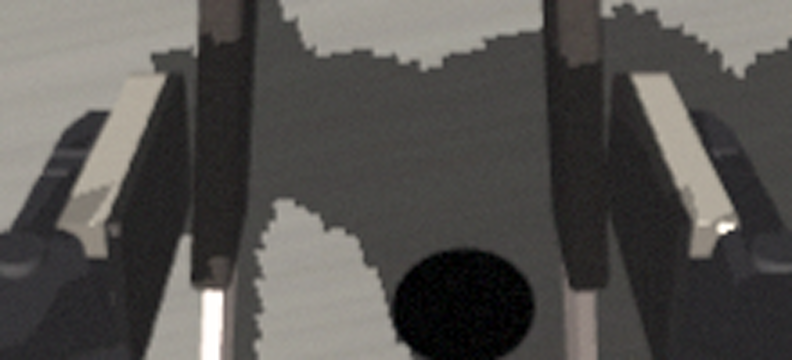

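By the wrist depth, the fingertips are about 25 mm *above* the reported TCP, not 17 mm ahead of it, so the pads never reached the sleeves. I'll check this against the side camera.

Run:
```python
from h import *
P,im,d=cloud('s5')
h=-.2194; e=np.array([np.cos(h),np.sin(h)]); n=np.array([-e[1],e[0]])
for v in range(322,362,3):
    print(v,[ (im[v,u].tolist(),P[v,u].round(3).tolist()) for u in (306,311,316)])
r=P[...,:2]-np.array([.434,-.298]); m=(abs(r@e)<.03)&(abs(r@n)<.06)&(P[...,2]>.03)&(P[...,2]<.3)&(d>0)
print(np.percentile(P[m][:,2],[0,1,3,10,50]))
q=P[m]; k=q[:,2]<.11; print(q[k][np.argsort(q[k][:,2])][:15].round(3))
# wrist
P,im,d=cloud('w5'); r=P[...,:2]-np.array([.434,-.298]); m=(abs(r@e)<.03)&(abs(r@n)<.06)&(P[...,2]>.03)&(d>0)
print('wrist',np.percentile(P[m][:,2],[0,1,3,10,50]))
```

```text
322 [([37, 33, 32], [0.416, -0.332, 0.231]), ([26, 28, 26], [0.424, -0.335, 0.234]), ([24, 23, 26], [0.433, -0.335, 0.23])]
325 [([31, 30, 29], [0.416, -0.329, 0.216]), ([30, 28, 29], [0.424, -0.335, 0.225]), ([33, 31, 31], [0.433, -0.335, 0.22])]
328 [([41, 41, 41], [0.416, -0.332, 0.213]), ([93, 87, 80], [0.424, -0.334, 0.212]), ([35, 37, 34], [0.432, -0.337, 0.215])]
331 [([39, 38, 35], [0.415, -0.334, 0.206]), ([146, 140, 133], [0.424, -0.336, 0.206]), ([32, 32, 32], [0.432, -0.34, 0.21])]
334 [([31, 29, 30], [0.417, -0.32, 0.17]), ([145, 132, 128], [0.422, -0.342, 0.206]), ([23, 21, 24], [0.436, -0.324, 0.168])]
337 [([43, 40, 42], [0.416, -0.327, 0.171]), ([143, 138, 128], [0.421, -0.347, 0.206]), ([28, 23, 24], [0.434, -0.333, 0.174])]
340 [([47, 47, 45], [0.415, -0.329, 0.165]), ([142, 136, 127], [0.42, -0.352, 0.205]), ([35, 34, 30], [0.433, -0.334, 0.166])]
343 [([50, 49, 49], [0.41, -0.355, 0.205]), ([134, 128, 120], [0.419, -0.357, 0.204]), ([55, 52, 52], [0.427, -0.36, 0.206])]
346 [([59, 59, 60], [0.409, -0.36, 0.204]), ([139, 131, 124], [0.418, -0.362, 0.204]), ([56, 54, 53], [0.426, -0.365, 0.206])]
349 [([25, 26, 25], [0.409, -0.362, 0.197]), ([54, 49, 45], [0.417, -0.364, 0.196]), ([34, 35, 31], [0.426, -0.366, 0.197])]
352 [([26, 24, 24], [0.409, -0.36, 0.183]), ([32, 31, 32], [0.418, -0.361, 0.181]), ([23, 25, 22], [0.426, -0.365, 0.184])]
355 [([28, 25, 23], [0.409, -0.358, 0.168]), ([34, 33, 33], [0.419, -0.355, 0.157]), ([24, 24, 24], [0.427, -0.362, 0.167])]
358 [([78, 75, 72], [0.422, -0.284, -0.003]), ([74, 72, 70], [0.422, -0.339, 0.11]), ([84, 87, 81], [0.444, -0.289, -0.003])]
361 [([102, 101, 92], [0.421, -0.29, -0.003]), ([107, 103, 98], [0.432, -0.293, -0.003]), ([110, 107, 103], [0.442, -0.297, 0.0])]
[0.11047822 0.15612427 0.16651611 0.17553085 0.24396372]
[]
wrist [0.10158969 0.10903458 0.11648751 0.13579219 0.16663205]
```

Both cameras agree that the fingertips sit about 26 mm above the reported TCP at this opening. I'll reopen and descend until the true tips are about 5 mm above the table (TCP reading about -0.020), stopping part-way to check.

Emit:
jog_arm --steps '[0.085,0,0,0.0,0,0.085,0,0,0.0,0,0.085,0,0,0.015,0,0.085,0,0,0.03,0,0.085,0,0,0.045,0,0.085,0,0,0.06,0,0.085,0,0,0.07,0,0.085,0,0,0.078,0,0.085,0,0,0.083,0,0.085,0,0,0.085,0]'

```text
clock: 8.45
position: [0.4338, -0.2983, -0.01]
ee_rot: [0.11, 0.994, 0.0, -0.0]
ft_force: [-0.3, -0.1, -0.4]
grip_width: 0.997
```

Run:
```python
from h import *
o=manip.get_obs(); print({k:np.round(v,4) for k,v in o.items() if k in('position','ee_rot','joint_pos','clock','ft_force','grip_width')})
snap('wrist','w6')
P,im,d=cloud('w6')
h=-.2194; e=np.array([np.cos(h),np.sin(h)]); n=np.array([-e[1],e[0]])
r=P[...,:2]-np.array([.434,-.298]);s=r@e;t=r@n
m=(abs(s)<.03)&(abs(t)<.07)&(abs(t)>.037)&(P[...,2]>.01)&(d>0)
print(np.percentile(P[m][:,2],[0,1,3,10,50]))
k=m&(P[...,2]<.045); print(t[k&(t<0)].max(),t[k&(t>0)].min(), P[k][:,2].min())
```

```text
{'clock': np.float64(8.45), 'joint_pos': array([-0.1164,  0.4478,  0.748 ,  1.9671, -0.3935,  0.8756,  2.1911]), 'position': array([ 0.4338, -0.2983, -0.01  ]), 'ee_rot': array([ 1.097e-01,  9.940e-01,  0.000e+00, -1.000e-04]), 'ft_force': array([-0.2702, -0.0883, -0.4043]), 'grip_width': np.float64(0.997)}
[0.02410106 0.02888149 0.03355089 0.0453203  0.07785892]
-0.0420527034567087 0.0417305297849154 0.024101057578641172
```

View pics/w6.png

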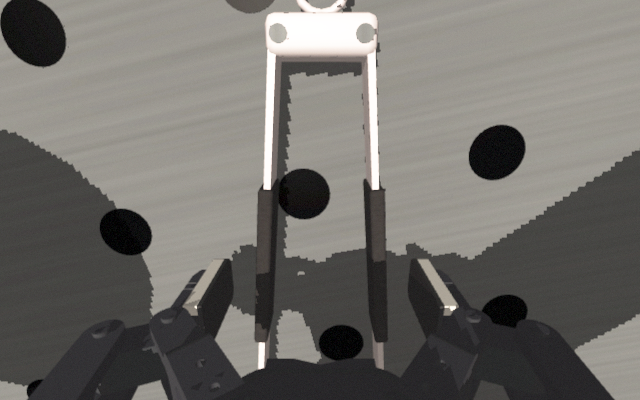

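Emit:
jog_arm --steps '[0.085,0,0,0.004,0,0.085,0,0,0.008,0,0.08,0,0,0.0105,0,0.072,0,0,0.0105,0,0.067,0,0,0.0105,0,0.064,0,0,0.0105,0,0.062,0,0,0.0105,0,0.06,0,0,0.0105,0,0.059,0,0,0.0105,0,0.059,0,0,0.0105,0]' --grip_force 20

```text
clock: 9.5
position: [0.4345, -0.2989, -0.019]
ee_rot: [0.11, 0.994, -0.0, 0.001]
ft_force: [-3.3, 2.1, 12.5]
grip_width: 0.693
```

Run:
```python
from h import *
o=manip.get_obs(); print({k:np.round(v,4) for k,v in o.items() if k in('position','ee_rot','joint_pos','clock','ft_force','grip_width')})
snap('wrist','w7')
```

```text
{'clock': np.float64(9.5), 'joint_pos': array([-0.1053,  0.4638,  0.7368,  1.9701, -0.4094,  0.858 ,  2.2028]), 'position': array([ 0.4345, -0.2989, -0.019 ]), 'ee_rot': array([ 1.099e-01,  9.939e-01, -1.000e-04,  8.000e-04]), 'ft_force': array([-3.3396,  2.0643, 12.495 ]), 'grip_width': np.float64(0.6932)}
```

View pics/w7.png

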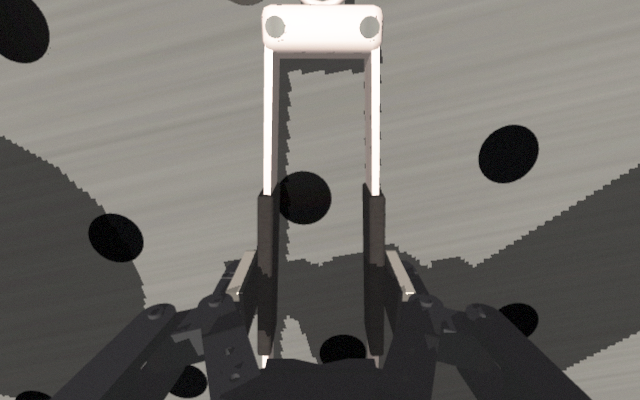

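The tips just touched the table (12 N upward), so they reach a few mm lower than I measured. The pads are now at the sleeves, so I'll lift.

Emit:
jog_arm --steps '[0.059,0,0,-0.003,0,0.059,0,0,-0.006,0,0.059,0,0,-0.012,0,0.059,0,0,-0.02,0,0.059,0,0,-0.03,0,0.059,0,0,-0.04,0,0.059,0,0,-0.05,0,0.059,0,0,-0.06,0,0.059,0,0,-0.06,0,0.059,0,0,-0.06,0]'

```text
clock: 10.55
position: [0.4341, -0.2981, 0.04]
ee_rot: [0.11, 0.994, 0.0, 0.0]
ft_force: [-0.7, -0.2, -1.9]
grip_width: 0.69
```

Run:
```python
from h import *
o=manip.get_obs(); print({k:np.round(v,4) for k,v in o.items() if k in('position','ee_rot','joint_pos','clock','ft_force','grip_width')})
snap('wrist','w8'); snap('side','s8')
im=load('s8')[0]; cv2.imwrite('pics/c8.png',cv2.resize(im[250:400,200:440,::-1],None,fx=3.3,fy=3.3,interpolation=cv2.INTER_CUBIC))
P,im,d=cloud('w8')
h=-.2194; e=np.array([np.cos(h),np.sin(h)]); n=np.array([-e[1],e[0]])
r=P[...,:2]-np.array([.434,-.298]);s=r@e;t=r@n
for a in np.arange(-.13,.12,.02):
    k=(abs(s-a)<.006)&(abs(t)<.034)&(P[...,2]>.015)&(P[...,2]<.12)&(d>0)
    if k.sum()>5: print(a.round(2),k.sum(),np.percentile(P[k][:,2],[5,90,98]).round(4),t[k].min().round(4),t[k].max().round(4))
```

```text
{'clock': np.float64(10.55), 'joint_pos': array([-0.1692,  0.3633,  0.8024,  1.9396, -0.3161,  0.9673,  2.1341]), 'position': array([ 0.4341, -0.2981,  0.04  ]), 'ee_rot': array([1.096e-01, 9.940e-01, 1.000e-04, 3.000e-04]), 'ft_force': array([-0.6933, -0.2359, -1.9497]), 'grip_width': np.float64(0.6903)}
-0.11 2988 [0.07   0.0809 0.0815] -0.0215 0.0224
-0.09 999 [0.0613 0.079  0.0795] -0.0213 0.0221
-0.07 852 [0.0612 0.0794 0.08  ] -0.0224 0.0233
-0.05 744 [0.0616 0.0797 0.0802] -0.0239 0.0244
-0.03 1126 [0.0637 0.082  0.0825] -0.0272 0.028
-0.01 3242 [0.0721 0.1158 0.1193] -0.034 0.034
0.01 1239 [0.0668 0.098  0.1032] -0.0299 0.0303
0.03 753 [0.0645 0.083  0.0835] -0.0309 0.0311
0.05 126 [0.0639 0.0812 0.0816] -0.0296 0.0298
```

View pics/w8.png

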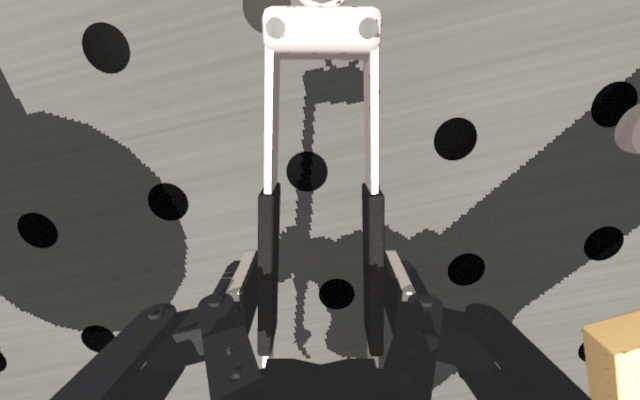

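View pics/c8.png

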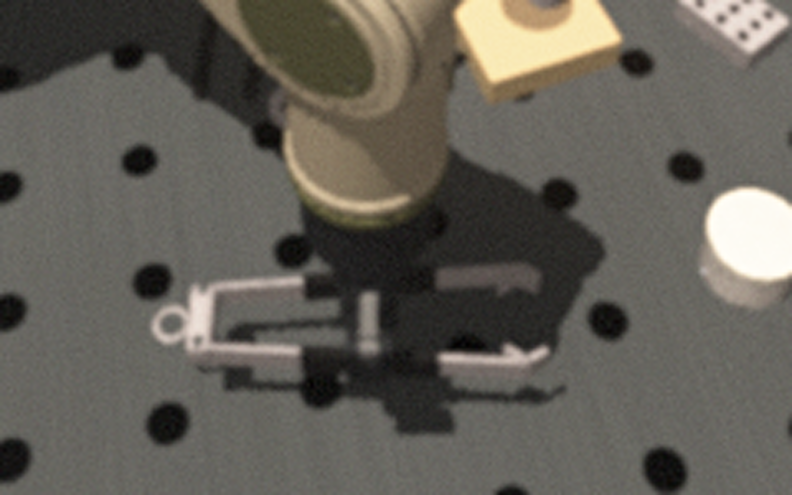

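The tongs are lifted level, 1.9 N of weight shows, and their centre is 30 mm above the TCP reading. I'll raise them and carry them towards the boss.

Emit:
jog_arm --steps '[0.059,0,0,-0.015,0,0.059,0,0,-0.035,0,0.059,0,0,-0.055,0,0.059,0.001,0.01,-0.07,-0.01,0.059,0.002,0.03,-0.08,-0.03,0.059,0.003,0.06,-0.08,-0.05,0.059,0.005,0.09,-0.08,-0.08,0.059,0.006,0.12,-0.08,-0.11,0.059,0.008,0.15,-0.08,-0.14,0.059,0.009,0.18,-0.08,-0.16]'

```text
clock: 11.65
position: [0.4644, -0.1197, 0.1207]
ee_rot: [0.03, 1.0, 0.0, 0.0]
ft_force: [0.1, -0.1, -1.7]
grip_width: 0.692
```

Run:
```python
from h import *
from scipy.spatial.transform import Rotation as R
o=manip.get_obs(); p=o['position']; Rm=R.from_quat(o['ee_rot']).as_matrix(); h=np.arctan2(-Rm[1,0],-Rm[0,0])
print(o['clock'],p.round(4),h,o['grip_width'],o['ft_force'].round(2),o['joint_pos'].round(2))
hb=.1; tgt=np.array([.590-.095*np.cos(hb),.0725-.095*np.sin(hb),.12]); print('delta tool',(Rm.T@(tgt-p)).round(4),'twist',-(hb-h))
```

```text
11.65 [ 0.4644 -0.1197  0.1207] -0.0592333153900819 0.6918494217574164 [ 0.13 -0.07 -1.67] [-0.54  0.08  0.73  1.98 -0.06  1.1   1.73]
delta tool [-0.0202  0.1843  0.0007] twist -0.1592333153900819
```

Emit:
jog_arm --steps '[0.059,-0.002,0.02,0,-0.02,0.059,-0.005,0.05,0,-0.04,0.059,-0.009,0.08,0,-0.07,0.059,-0.012,0.11,0,-0.1,0.059,-0.015,0.14,0,-0.12,0.059,-0.018,0.165,0,-0.14,0.059,-0.02,0.18,0,-0.16,0.059,-0.02,0.185,0,-0.16,0.059,-0.02,0.185,0,-0.16,0.059,-0.02,0.185,0,-0.16]'

```text
clock: 12.65
position: [0.4953, 0.0614, 0.1199]
ee_rot: [-0.049, 0.999, -0.0, -0.0]
ft_force: [-0.3, -0.2, -1.2]
grip_width: 0.694
```

```bash
cat >> h.py <<'E'
from scipy.spatial.transform import Rotation as R
def st():
    o=manip.get_obs(); p=o['position']; Rm=R.from_quat(o['ee_rot']).as_matrix(); h=np.arctan2(-Rm[1,0],-Rm[0,0])
    print(o['clock'],p.round(4),'head',h.round(4),'gw',o['grip_width'],o['ft_force'].round(2),o['joint_pos'].round(2))
    return p,Rm,h
E
python3 - <<'E'
from h import *
p,Rm,h=st()
hb=.1; tgt=np.array([.590-.095*np.cos(hb),.0725-.095*np.sin(hb),.12]); print('delta tool',(Rm.T@(tgt-p)).round(4),'twist',-(hb-h))
for n in ['wrist','side','top']: snap(n,n[0]+'9')
a=load('s9')[0][120:320,270:450,::-1]; b=load('t9')[0][120:240,290:430,::-1]
cv2.imwrite('pics/c9.png',np.hstack([cv2.resize(a,(450,500),interpolation=cv2.INTER_CUBIC),cv2.resize(b,(350,300),interpolation=cv2.INTER_CUBIC) if 0 else cv2.copyMakeBorder(cv2.resize(b,(350,300),interpolation=cv2.INTER_CUBIC),0,200,0,0,cv2.BORDER_CONSTANT)]))
E
```

```text
12.65 [0.4953 0.0614 0.1199] head 0.0981 gw 0.6943060840713479 [-0.27 -0.25 -1.24] [-0.74  0.13  0.57  1.93 -0.08  1.11  1.53]
delta tool [-0.0004  0.0016 -0.0001] twist -0.0018543129236831407
```

View pics/w9.png

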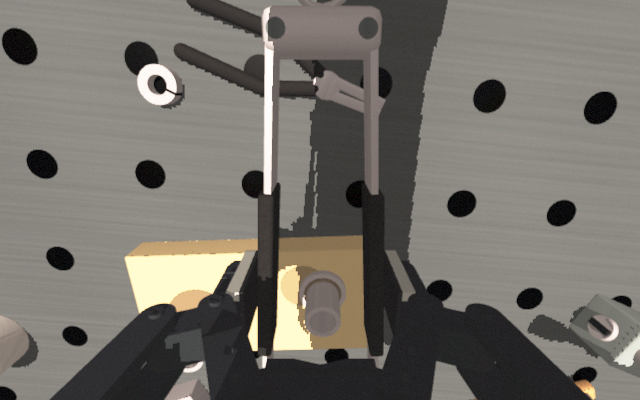

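View pics/c9.png

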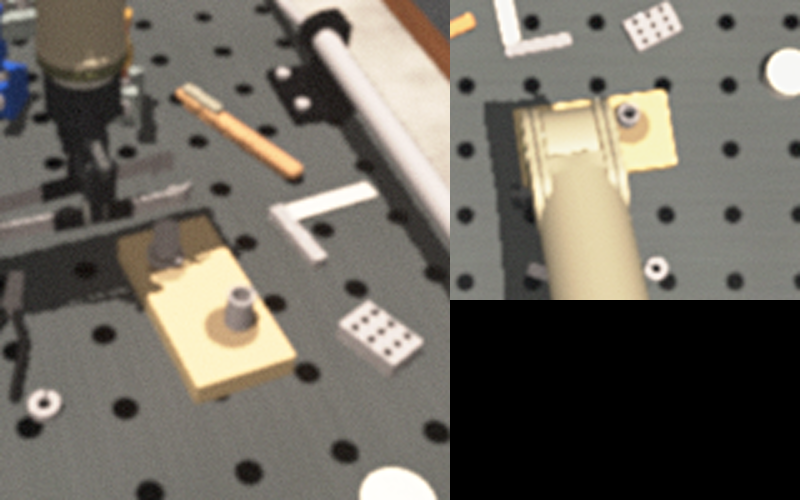

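The boss is at (322,315), centred between the tongs' arms in the wrist view. I'll check the tongs' pose in the hand and the boss position from this depth frame.

Run:
```python
from h import *
P,im,d=cloud('w9'); h=.098
e=np.array([np.cos(h),np.sin(h)]); n=np.array([-e[1],e[0]])
r=P[...,:2]-np.array([.4953,.0614]);s=r@e;t=r@n
S=[];M=[]
for a in np.arange(-.125,.07,.01):
    k=(abs(s-a)<.004)&(abs(t)<.034)&(P[...,2]>.11)&(P[...,2]<.168)&(d>0)
    if k.sum()>5: 
        print(a.round(3),k.sum(),np.percentile(P[k][:,2],[50,95]).round(4),t[k].min().round(4),t[k].max().round(4))
        S.append(a);M.append((t[k].min()+t[k].max())/2)
print(np.polyfit(S,M,1))
for lo,hi in [(.037,.044),(.055,.073),(.073,.08)]:
    k=np.all(P>[.55,.03,lo],-1)&np.all(P<[.63,.115,hi],-1)
    if k.sum()>5:
        c=cv2.minEnclosingCircle((P[k][:,:2]*1000).astype(np.float32)); cc=np.array(c[0])/1000-[.4953,.0614]
        print(lo,k.sum(),c,'s,t',cc@e,cc@n)
P,im,d=cloud('s9'); r=P[...,:2]-np.array([.4953,.0614]);s=r@e;t=r@n
for a in np.arange(-.12,.12,.01):
    k=(abs(s-a)<.005)&(abs(t)<.05)&(P[...,2]>.12)&(P[...,2]<.18)&(d>0)
    if k.sum()>2: print(a.round(3),k.sum(),P[k][:,2].min().round(4),P[k][:,2].max().round(4),t[k].min().round(4),t[k].max().round(4))
```

```text
-0.115 490 [0.1564 0.1594] -0.019 0.0195
-0.105 2986 [0.1604 0.1617] -0.0216 0.0226
-0.095 1913 [0.158  0.1602] -0.0209 0.0218
-0.085 638 [0.1579 0.1596] -0.0213 0.0224
-0.075 590 [0.1581 0.1597] -0.022 0.0229
-0.065 544 [0.1582 0.1598] -0.0225 0.0234
-0.055 519 [0.1583 0.16  ] -0.0234 0.0241
-0.045 656 [0.1586 0.1612] -0.0261 0.0269
-0.035 782 [0.161  0.1622] -0.0267 0.0275
-0.025 724 [0.1611 0.1623] -0.0273 0.0282
-0.015 768 [0.1612 0.1634] -0.0338 0.034
-0.005 813 [0.1615 0.1657] -0.0297 0.0301
0.005 714 [0.1617 0.1657] -0.0296 0.0301
0.015 557 [0.1617 0.1628] -0.0298 0.0301
0.025 525 [0.1619 0.163 ] -0.0304 0.0308
0.035 486 [0.162 0.163] -0.031 0.0315
0.045 128 [0.1609 0.1625] -0.031 0.0311
0.055 58 [0.1466 0.1596] -0.0295 0.0301
0.065 6 [0.1423 0.1439] -0.0276 0.0276
[-0.00188991  0.00025593]
0.037 584 ((589.3483276367188, 72.57794952392578), 22.160236358642578) s,t 0.09469075536068398 0.0019223256867968738
0.055 780 ((587.9867553710938, 72.42010498046875), 14.882537841796875) s,t 0.09332027211714898 0.001898459107486717
0.073 517 ((589.52978515625, 72.22515869140625), 15.699620
[... 249 characters left out ...]
53 0.138 0.1598 -0.0265 0.0215
-0.06 49 0.1371 0.1626 -0.0257 0.0226
-0.05 49 0.137 0.1605 -0.0266 0.0252
-0.04 62 0.1368 0.1627 -0.0308 0.0259
-0.03 63 0.1379 0.1627 -0.0299 0.0266
-0.02 58 0.1357 0.1623 -0.0301 0.0271
-0.01 95 0.1386 0.1785 -0.045 0.0373
-0.0 50 0.1371 0.1797 -0.0454 0.0318
0.01 19 0.139 0.1716 -0.0379 0.0297
0.02 27 0.1365 0.1622 -0.0357 -0.0279
0.03 29 0.1385 0.1642 -0.0339 -0.0249
0.04 32 0.1415 0.1633 -0.0342 0.0268
0.05 43 0.1402 0.1619 -0.0326 0.0285
0.06 46 0.1387 0.1606 -0.0341 0.0295
0.07 46 0.1417 0.1616 -0.0337 0.0301
0.08 54 0.1377 0.1631 -0.0344 0.0307
0.09 51 0.1394 0.1643 -0.0348 0.0296
0.1 55 0.1362 0.1629 -0.0343 0.0308
0.11 17 0.1386 0.1633 -0.0294 0.0263
```

Emit:
jog_arm --steps '[0.059,0,0.0015,0.005,0,0.059,0,0.0015,0.015,0,0.059,0,0.0015,0.025,0,0.059,0,0.0015,0.035,0,0.059,0,0.0015,0.043,0,0.059,0,0.0015,0.05,0,0.059,0,0.0015,0.052,0,0.059,0,0.0015,0.052,0,0.059,0,0.0015,0.052,0,0.059,0,0.0015,0.052,0]'

```text
clock: 13.8
position: [0.4955, 0.0644, 0.0683]
ee_rot: [-0.05, 0.999, 0.0, 0.0]
ft_force: [-0.0, -0.3, -1.1]
grip_width: 0.694
```

Run:
```python
from h import *
p,Rm,h=st()
snap('wrist','w10'); snap('side','s10')
a=load('s10')[0][150:280,230:400,::-1]; b=load('w10')[0][200:400,220:420,::-1]
cv2.imwrite('pics/c10.png',np.hstack([cv2.resize(a,(500,382),interpolation=cv2.INTER_CUBIC),cv2.resize(b,(300,382))]))
e=np.array([np.cos(h),np.sin(h)]); n=np.array([-e[1],e[0]])
P,im,d=cloud('w10'); 
for lo,hi in [(.037,.044),(.055,.073),(.073,.08)]:
    k=np.all(P>[.55,.03,lo],-1)&np.all(P<[.63,.115,hi],-1)&(im.max(-1)>0)
    if k.sum()>5:
        c=cv2.minEnclosingCircle((P[k][:,:2]*1000).astype(np.float32)); cc=np.array(c[0])/1000-p[:2]
        print(lo,k.sum(),c,'s,t',cc@e,cc@n)
```

```text
13.8 [0.4955 0.0644 0.0683] head 0.1002 gw 0.6937867398327049 [-0.05 -0.27 -1.07] [-0.72  0.2   0.56  1.98 -0.13  1.    1.56]
0.037 877 ((588.8148803710938, 72.61843872070312), 22.423887252807617) s,t 0.09365153146647605 -0.001200355075329922
0.055 795 ((587.5616455078125, 72.556640625), 14.787764549255371) s,t 0.09239840232241346 -0.0011364490859631232
0.073 185 ((578.8724975585938, 72.1327133178711), 10.550743103027344) s,t 0.08371044182950388 -0.0006888455573960576
```

View pics/c10.png

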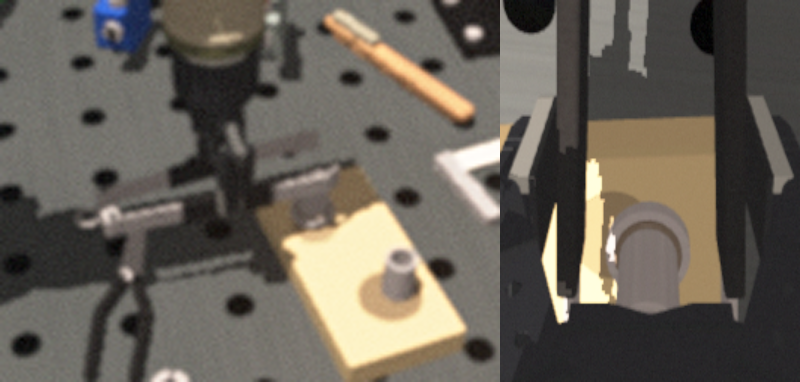

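It is centred to about 1.5 mm. I'll correct that and lower the jaws around the hub.

Emit:
jog_arm --steps '[0.059,0.001,-0.0013,0.002,0,0.059,0.001,-0.0013,0.006,0,0.059,0.001,-0.0013,0.011,0,0.059,0.001,-0.0013,0.016,0,0.059,0.001,-0.0013,0.022,0,0.059,0.001,-0.0013,0.028,0,0.059,0.001,-0.0013,0.034,0,0.059,0.001,-0.0013,0.039,0,0.059,0.001,-0.0013,0.039,0,0.059,0.001,-0.0013,0.039,0]'

```text
clock: 14.9
position: [0.4944, 0.0629, 0.0289]
ee_rot: [-0.05, 0.999, -0.0, -0.0]
ft_force: [0.0, 0.5, -0.9]
grip_width: 0.697
```

Run:
```python
from h import *
p,Rm,h=st()
snap('wrist','w11'); snap('side','s11')
a=load('s11')[0][150:280,230:400,::-1]; b=load('w11')[0][200:400,220:420,::-1]
cv2.imwrite('pics/c11.png',np.hstack([cv2.resize(a,(500,382),interpolation=cv2.INTER_CUBIC),cv2.resize(b,(300,382))]))
e=np.array([np.cos(h),np.sin(h)]); n=np.array([-e[1],e[0]])
P,im,d=cloud('w11'); 
for lo,hi in [(.037,.044),(.055,.073)]:
    k=np.all(P>[.55,.03,lo],-1)&np.all(P<[.63,.115,hi],-1)&(im.max(-1)>0)
    if k.sum()>5:
        c=cv2.minEnclosingCircle((P[k][:,:2]*1000).astype(np.float32)); cc=np.array(c[0])/1000-p[:2]
        print(lo,k.sum(),c,'s,t',cc@e,cc@n)
r=P[...,:2]-p[:2]; s=r@e;t=r@n
k=(s>-.1)&(s<-.05)&(abs(t)<.03)&(P[...,2]>.04)&(P[...,2]<.1); print('rear arm top z',np.percentile(P[k][:,2],[50,90]))
```

```text
14.9 [0.4944 0.0629 0.0289] head 0.1001 gw 0.6965294617757986 [ 0.03  0.47 -0.86] [-0.7   0.26  0.54  2.01 -0.17  0.91  1.6 ]
0.037 300 ((572.945068359375, 71.06753540039062), 14.474912643432617) s,t 0.07899353393924714 0.00030852116915528724
0.055 12 ((553.0771484375, 41.61199951171875), 3.0775277614593506) s,t 0.05628069045580469 -0.027013440279604548
rear arm top z [0.06730972 0.06888294]
```

View pics/c11.png

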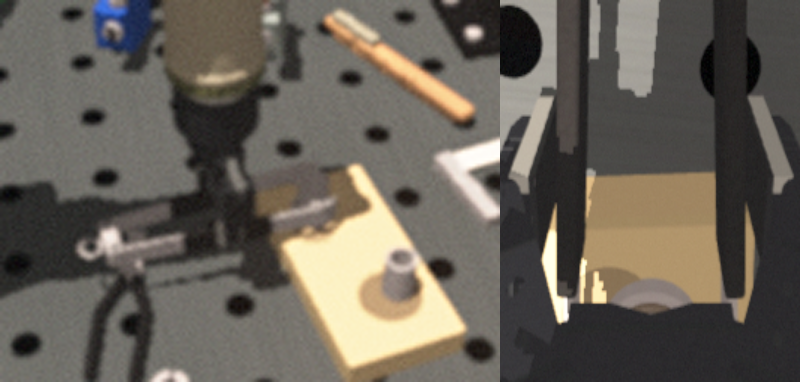

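The jaws are around the hub with no contact force. Closing now with 60 N.

Emit:
jog_arm --steps '[0.056,0,0,0,0,0.053,0,0,0,0,0.05,0,0,0,0,0.048,0,0,0,0,0.046,0,0,0,0,0.044,0,0,0,0,0.042,0,0,0,0,0.04,0,0,0,0,0.04,0,0,0,0,0.04,0,0,0,0]' --grip_force 60

```text
clock: 16.0
position: [0.4945, 0.063, 0.029]
ee_rot: [-0.05, 0.999, 0.0, 0.0]
ft_force: [-0.8, 0.2, 0.9]
grip_width: 0.512
```

Run:
```python
from h import *
p,Rm,h=st()
snap('wrist','w12'); snap('side','s12')
a=load('s12')[0][150:280,230:400,::-1]; b=load('w12')[0][200:400,220:420,::-1]
cv2.imwrite('pics/c12.png',np.hstack([cv2.resize(a,(500,382),interpolation=cv2.INTER_CUBIC),cv2.resize(b,(300,382))]))
P,im,d=cloud('w12'); e=np.array([np.cos(h),np.sin(h)]); n=np.array([-e[1],e[0]])
r=P[...,:2]-p[:2]; s=r@e;t=r@n
for a in (-.09,-.06,-.03,.03):
    k=(abs(s-a)<.006)&(abs(t)<.03)&(P[...,2]>.04)&(P[...,2]<.1); print(a,'top z',np.percentile(P[k][:,2],[50,90]),t[k].min(),t[k].max())
```

```text
16.0 [0.4945 0.063  0.029 ] head 0.1003 gw 0.5122978075185971 [-0.79  0.18  0.9 ] [-0.7   0.26  0.54  2.01 -0.17  0.91  1.6 ]
-0.09 top z [0.06456158 0.06577827] -0.020185210123995576 0.02108157723871096
-0.06 top z [0.06485327 0.06608488] -0.020267156266155058 0.020997618115366115
-0.03 top z [0.06743646 0.06833141] -0.022699768667505928 0.023374464142791547
0.03 top z [0.06802037 0.06886855] -0.022994149298051984 0.023405638949075238
```

View pics/c12.png

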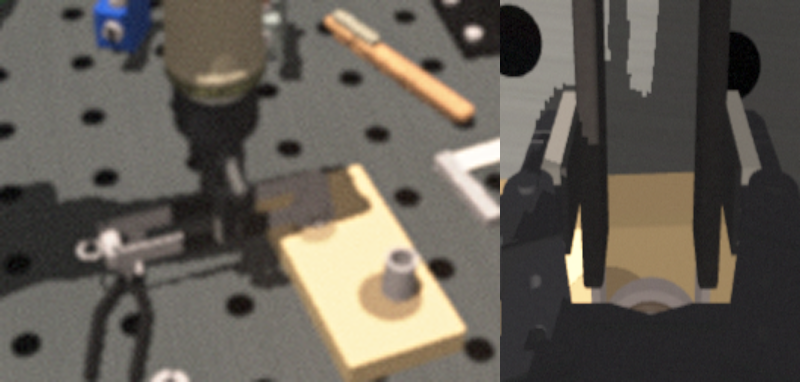

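The fingers stopped at 43.7 mm, about the expected 46 mm with the boss in the jaws. Tongs centre height is about 0.056. Lifting now.

Emit:
jog_arm --steps '[0.04,0,0,-0.003,0,0.04,0,0,-0.008,0,0.04,0,0,-0.015,0,0.04,0,0,-0.025,0,0.04,0,0,-0.036,0,0.04,0,0,-0.048,0,0.04,0,0,-0.06,0,0.04,0,0,-0.07,0,0.04,0,0,-0.075,0,0.04,0,0,-0.075,0]'

```text
clock: 17.1
position: [0.4948, 0.0631, 0.1047]
ee_rot: [-0.05, 0.999, 0.0, 0.001]
ft_force: [1.0, 1.1, -3.4]
grip_width: 0.516
```

Run:
```python
from h import *
p,Rm,h=st()
snap('wrist','w13'); snap('side','s13')
a=load('s13')[0][130:260,230:400,::-1]; b=load('w13')[0][200:400,220:420,::-1]
cv2.imwrite('pics/c13.png',np.hstack([cv2.resize(a,(500,382),interpolation=cv2.INTER_CUBIC),cv2.resize(b,(300,382))]))
for f in ('w13','s13'):
    P,im,d=cloud(f); e=np.array([np.cos(h),np.sin(h)]); n=np.array([-e[1],e[0]])
    r=P[...,:2]-p[:2]; s=r@e;t=r@n
    for a in (-.09,-.06,-.03,.03,.06,.08,.1):
        k=(abs(s-a)<.006)&(abs(t)<.04)&(P[...,2]>.08)&(P[...,2]<.18)
        if k.sum(): print(f,a,'z',np.percentile(P[k][:,2],[0,50,90]).round(4),t[k].min().round(4),t[k].max().round(4))
```

```text
17.1 [0.4948 0.0631 0.1047] head 0.1002 gw 0.5156828773760592 [ 0.97  1.1  -3.37] [-0.74  0.15  0.56  1.94 -0.09  1.07  1.54]
w13 -0.09 z [0.121  0.1411 0.1423] -0.0202 0.0211
w13 -0.06 z [0.1207 0.1411 0.1423] -0.0203 0.021
w13 -0.03 z [0.1209 0.1434 0.1443] -0.0228 0.0234
w13 0.03 z [0.1203 0.1434 0.1442] -0.0229 0.0234
w13 0.06 z [0.1215 0.1263 0.1318] -0.0177 0.0179
w13 0.08 z [0.1054 0.1121 0.114 ] -0.0188 0.0193
s13 -0.09 z [0.12   0.1331 0.1407] -0.0234 0.0196
s13 -0.06 z [0.1187 0.1322 0.1408] -0.0231 0.0212
s13 -0.03 z [0.1168 0.1329 0.143 ] -0.0262 0.0227
s13 0.03 z [0.1177 0.1351 0.1422] -0.0272 -0.0169
s13 0.06 z [0.12   0.1321 0.1404] -0.0237 0.0203
s13 0.08 z [0.1069 0.1326 0.147 ] -0.0233 0.0203
s13 0.1 z [0.1036 0.1376 0.1488] -0.0236 0.0137
```

View pics/c13.png

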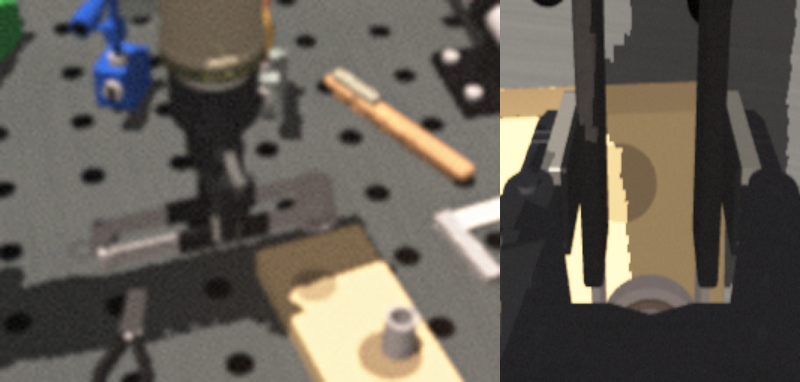

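The boss is lifted: 3.4 N shows tongs plus boss, the stain ring on the brick is exposed, and the hub middle is about 27 mm above the TCP reading. Before the carry I'll check the clearance to the blue stands.

Run:
```python
from h import *
for f in ('top0','w1'):
    P,im,d=cloud(f); i=im.astype(int)
    m=(i[...,2]>i[...,0]+50)&(d>0)
    n,l=cv2.connectedComponents(m.astype(np.uint8))
    for a in range(1,n):
        q=P[l==a]
        if len(q)>25: print(f,len(q),q.min(0).round(3),q.max(0).round(3))
p,Rm,h=st()
hb=.5; hub=np.array([.5654,.2385]); tgt=np.r_[hub-.0945*np.array([np.cos(hb),np.sin(hb)]),.133]
print(tgt,'delta tool',(Rm.T@(tgt-p)).round(4),'twist',-(hb-h))
```

```text
top0 381 [ 0.4    0.349 -0.01 ] [0.499 0.491 0.178]
top0 396 [ 0.195  0.177 -0.002] [0.27  0.327 0.179]
w1 1959 [ 0.198  0.236 -0.002] [0.273 0.333 0.171]
w1 1756 [ 0.398  0.348 -0.003] [0.491 0.53  0.175]
17.2 [0.4941 0.063  0.1036] head 0.1003 gw 0.5156912887102719 [-0.21 -0.13 -3.17] [-0.74  0.15  0.56  1.95 -0.09  1.07  1.54]
[0.48246845 0.19319429 0.133     ] delta tool [-0.0014  0.1307 -0.0293] twist -0.39965931556335105
```

Emit:
jog_arm --steps '[0.04,0,0.005,-0.006,-0.02,0.04,0,0.015,-0.014,-0.06,0.04,0,0.03,-0.022,-0.11,0.04,0,0.047,-0.029,-0.16,0.04,0,0.064,-0.029,-0.21,0.04,-0.001,0.08,-0.029,-0.26,0.04,-0.001,0.095,-0.029,-0.31,0.04,-0.001,0.105,-0.029,-0.36,0.04,-0.001,0.11,-0.029,-0.4,0.04,-0.001,0.11,-0.029,-0.4]'

```text
clock: 18.2
position: [0.4838, 0.1739, 0.1324]
ee_rot: [-0.249, 0.968, -0.0, -0.0]
ft_force: [0.8, -0.9, -3.5]
grip_width: 0.518
```

Run:
```python
from h import *
p,Rm,h=st()
for n in ('wrist','side','top'): snap(n,n[0]+'14')
a=load('s14')[0][90:240,220:390,::-1]; b=load('w14')[0][140:400,220:560,::-1]
cv2.imwrite('pics/c14.png',np.hstack([cv2.resize(a,(400,353),interpolation=cv2.INTER_CUBIC),cv2.resize(b,(400,353))]))
P,im,d=cloud('s14'); e=np.array([np.cos(h),np.sin(h)]); n=np.array([-e[1],e[0]])
r=P[...,:2]-p[:2]; s=r@e;t=r@n
for a in (-.09,-.06,-.03,.03,.06,.07,.08,.09,.1,.11):
    k=(abs(s-a)<.006)&(abs(t)<.04)&(P[...,2]>.1)&(P[...,2]<.21)
    if k.sum(): print(a,k.sum(),'z',np.percentile(P[k][:,2],[0,50,90,100]).round(4),t[k].min().round(4),t[k].max().round(4))
m=np.all(P>[.55,.28,.14],-1)&np.all(P<[.65,.4,.18],-1)&(im[...,0].astype(int)>im[...,2]+40)
q=P[m]; print('noz',len(q),q.min(0),q.max(0),cv2.minAreaRect((q[:,:2]*1000).astype(np.float32)))
```

```text
18.2 [0.4838 0.1739 0.1324] head 0.5043 gw 0.518215533584858 [ 0.82 -0.94 -3.48] [-0.84  0.15  0.45  1.87 -0.07  1.14  1.7 ]
-0.09 41 z [0.148  0.1615 0.1693 0.1714] -0.0233 0.0188
-0.06 48 z [0.1488 0.1612 0.1692 0.1696] -0.0252 0.0199
-0.03 55 z [0.1473 0.1638 0.1712 0.1732] -0.0263 0.022
0.03 28 z [0.1482 0.1604 0.1709 0.172 ] -0.0264 0.0174
0.06 20 z [0.1497 0.1603 0.1671 0.1683] -0.0248 -0.0194
0.07 24 z [0.1341 0.1607 0.1681 0.1708] -0.0247 -0.0125
0.08 95 z [0.1325 0.1609 0.175  0.1794] -0.025 0.0174
0.09 62 z [0.132  0.1655 0.1768 0.1783] -0.0259 0.0191
0.1 53 z [0.1334 0.1684 0.1766 0.178 ] -0.0232 0.0123
0.11 19 z [0.1325 0.1673 0.1765 0.1776] -0.0217 0.0104
noz 125 [0.57435624 0.28976978 0.14273458] [0.62315998 0.38471369 0.17291292] ((600.8783569335938, 337.2667236328125), (98.89993286132812, 25.122997283935547), 70.14733123779297)
```

View pics/c14.png

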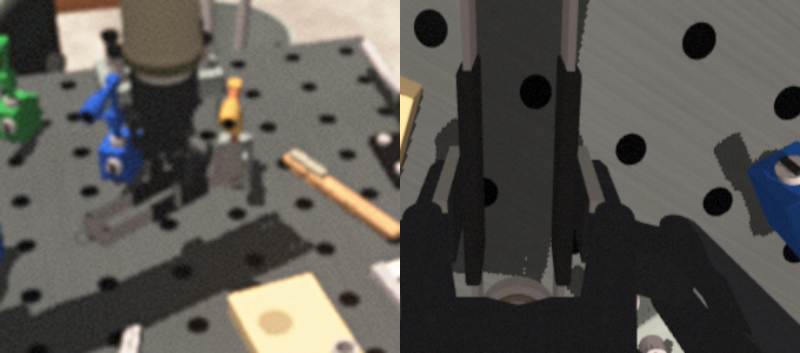

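View pics/t14.png

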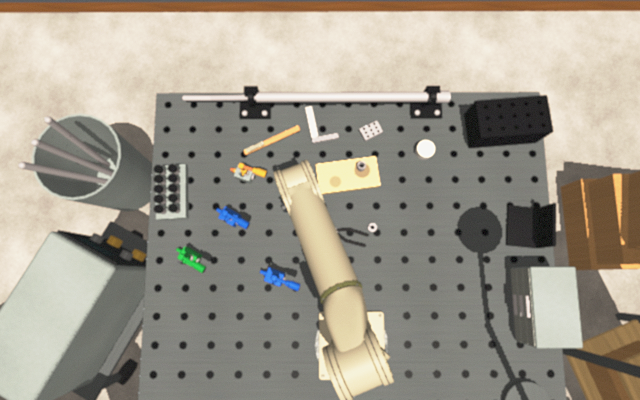

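The boss hangs upright in the jaws with the hub middle at z of about 0.158. The nozzle is untouched, ahead at (232,120) in the side crop. Last approach of about 2 cm now.

Emit:
jog_arm --steps '[0.04,-0.001,0.002,-0.001,0,0.04,-0.003,0.005,-0.0015,0,0.04,-0.004,0.009,-0.0015,0,0.04,-0.006,0.013,-0.0015,0,0.04,-0.007,0.016,-0.0015,0,0.04,-0.008,0.0175,-0.0015,0,0.04,-0.008,0.0175,-0.0015,0,0.04,-0.008,0.0175,-0.0015,0,0.04,-0.008,0.0175,-0.0015,0,0.04,-0.008,0.0175,-0.0015,0]'

```text
clock: 19.35
position: [0.483, 0.1915, 0.1344]
ee_rot: [-0.247, 0.969, 0.0, 0.0]
ft_force: [0.4, -0.4, -3.1]
grip_width: 0.516
```

Run:
```python
from h import *
p,Rm,h=st()
for n in ('wrist','side'): snap(n,n[0]+'15')
a=load('s15')[0][90:200,260:360,::-1]; b=load('w15')[0][140:400,220:560,::-1]
cv2.imwrite('pics/c15.png',np.hstack([cv2.resize(a,(400,440),interpolation=cv2.INTER_CUBIC),cv2.resize(b,(400,440))]))
e=np.array([np.cos(h),np.sin(h)]); hub=p[:2]+.0945*e; M=np.array([.5855,.295]); ax=np.array([.335,.942])
print('hub from TCP',hub,'noz x,y',(hub-M)@ax,(hub-M)@np.array([-ax[1],ax[0]]))
P,im,d=cloud('s15'); n=np.array([-e[1],e[0]])
r=P[...,:2]-p[:2]; s=r@e;t=r@n
k=(abs(s-.095)<.035)&(abs(t)<.03)&(P[...,2]>.125)&(P[...,2]<.1435); q=P[k]; print('flange',len(q),q.min(0).round(4),q.max(0).round(4),cv2.minEnclosingCircle((q[:,:2]*1000).astype(np.float32)))
k=(abs(s-.095)<.035)&(abs(t)<.022)&(P[...,2]>.174)&(P[...,2]<.19); q=P[k]; print('top',len(q),q.min(0).round(4),q.max(0).round(4),cv2.minEnclosingCircle((q[:,:2]*1000).astype(np.float32)))
m=np.all(P>[.55,.28,.14],-1)&np.all(P<[.65,.4,.18],-1)&(im[...,0].astype(int)>im[...,2]+40)
q=P[m]; print('noz',len(q),q.min(0),q.max(0),cv2.minAreaRect((q[:,:2]*1000).astype(np.float32)))
```

```text
19.35 [0.483  0.1915 0.1344] head 0.4999 gw 0.51612516931843 [ 0.4  -0.43 -3.11] [-0.86  0.16  0.44  1.86 -0.07  1.14  1.67]
hub from TCP [0.56596181 0.23680906] noz x,y -0.06136115565834417 -0.001088985086229926
flange 41 [0.545  0.2115 0.1338] [0.5854 0.2514 0.1435] ((564.9553833007812, 234.06887817382812), 22.59928321838379)
top 52 [0.5524 0.2162 0.174 ] [0.581  0.2511 0.1807] ((566.246337890625, 234.03977966308594), 17.833091735839844)
noz 124 [0.5748855  0.29041348 0.14034085] [0.62242191 0.38722824 0.17411389] ((601.3250122070312, 338.712646484375), (97.94466400146484, 25.790298461914062), 70.30027770996094)
```

View pics/c15.png

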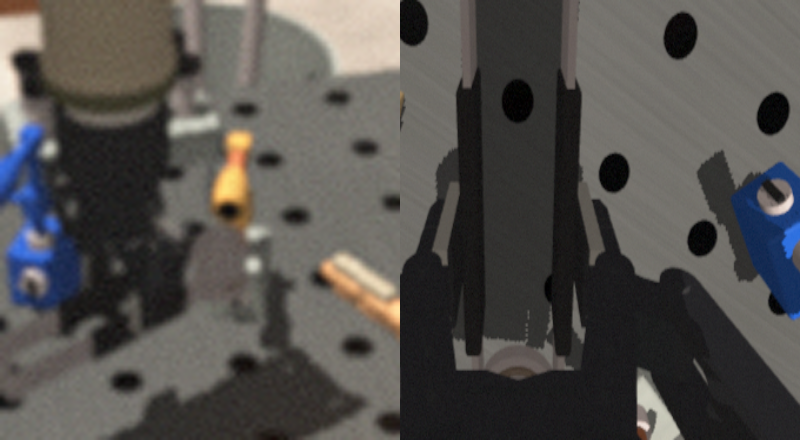

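All measurements agree: the hub is 61 mm in front of the mouth, within 2 mm of its axis sideways and at z of about 0.160, at rest. Handing in.

Run:
```python
from h import *
st(); print(np.abs(manip.get_obs()['joint_velocities']).max()); print(manip.hand_in())
```

```text
19.45 [0.483  0.1916 0.1344] head 0.5 gw 0.5148451922467034 [ 0.2  -0.75 -3.15] [-0.86  0.16  0.44  1.86 -0.07  1.14  1.67]
0.0017258171774035313
the job is handed in; nothing more can be done
None
```

I gripped the tongs by their sleeves, closed them on the boss's hub, lifted it off the brick and carried it to the brass nozzle. I handed in at 19.5 s with the boss still held there. The hand-in gave no verdict, so the result rests on my own checks.

**Last checks:**
- **Position:** the hub middle was about 61 mm in front of the mouth, 1–2 mm off its axis sideways and at about 0.16 m height.
- **Hold:** the boss was upright and at rest. The gripper held about 44 mm on the sleeves (given figure 46 mm). The wrist carried about 3.1 N, which fits the tongs plus the boss.
- **Clearances:** no picture showed a finger or the arm touching the boss, or anything touching the nozzle. The plain sleeve and the other things looked unmoved, but I did not measure them again.

**What disagreed or went wrong:**
- **Fingertips:** they sat about 20–25 mm behind the reported tool point, not 17 mm ahead of it. The first grasp therefore closed above the sleeves and missed.
- **Table contact:** the second grasp worked, but the fingertips pressed the table lightly (about 12 N) before lifting.

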